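# Check a pressure relay with the push-on test gauge

## Task

Check the pressure relay's gas pressure: pull the black dust cap off its slanted test nipple and leave it in the shallow steel parts tray, then lift the hand-held test gauge out of its holster and press its coupler squarely onto the nipple until it snaps over and sits fully home on the collar. The valve spring pushes back and would throw the coupler off, so finish while still gripping the gauge and pressing it home. Leave the other things on the bench where they are.

Things in the scene. Friction and masses are not known exactly. Their poses are not given: they have to be found in the camera images.
- relay_mount: Pressure relay on a bolted-down plate 120 (x) x 190 (y) x 10 mm. The grey relay housing (90 x 86 mm in plan, centred at y +47 mm, top 77 mm, dial on it to 89 mm) stands towards +y; a brass wedge block (54 x 56 mm, centred at x 0, y -58 mm) stands towards -y, its top sloping down towards -y, and carries the test nipple. Origin under the plate's centre
- nipple_seat (a point): Seat of the nipple: centre of the flat top of its steel hexagonal collar (38 mm over corners, 8 mm high, on the sloping block), 44 mm above the counter. z axis: the nipple's axis, pointing out, leaning 25 degrees from vertical towards relay_mount's -y, away from the housing; x axis: relay_mount's x
- nipple_tip (a point): Tip of the steel nipple, 21 mm above the seat along its axis (same axes as nipple_seat). Nipple: waist 11 mm wide above the collar, head 16 mm wide at 13 to 15 mm above the seat, tapering to 10 mm at the tip; a 5 mm brass valve pin stands out 7 mm further
- valve_pin (a joint): Travel of the nipple's spring-loaded valve pin into the nipple along its axis, m: 0 out, about 0.006 with the coupler fully home on the seat (stop at 0.007). Its spring pushes back with 4 N at 0 and 10 N at 0.006. The coupler first touches it with the mouth 6 mm above the seat
- dust_cap: Black ribbed polymer dust cap, at the start loosely over the nipple, its rim on the collar: round cup 25 mm wide, 35 mm high, bore 19 mm wide and 31 mm deep, 20 g. Origin at the centre of its open end, z axis along the cap towards its closed end. Nothing latches it: pull it 30 mm along the nipple's axis
- test_gauge: Hand-held test gauge, 0.25 to 0.35 kg, upright in the holster, coupler down, mouth on the holster plate 8 mm above the counter. Origin: centre of the coupler's mouth (lower end); z axis: up along coupler and grip. Steel sleeve 33 mm wide to z 22 mm (bore 19 mm, flared to 23 mm at the mouth, 22 mm deep), brass hexagon 32 mm wide to z 36 mm, then the black grip
- gauge_grip (a point): Middle of the gauge's flat-sided black grip, on the axis, 66 mm above the coupler's mouth (axes of test_gauge). Grip 40 mm (x) by 30 mm (y), 60 mm high: pinch it across y. A round dial (44 mm wide, 17 mm thick) sits on its +x side at x 26 to 43 mm, 6 mm higher
- coupler_balls (a point): Plane of four spring-loaded balls in the coupler's bore, 10 mm above the mouth. They touch the nipple with the mouth about 9 mm above the seat and snap over its head at about 3 mm. Going home takes about 8 to 10 N in all; with less than about 4 N of push the valve spring throws the coupler off again. Fully home, the mouth rests on the seat
- holster: Bolted-down holster: aluminium plate 85 x 85 x 8 mm with an upright tube, 44 mm outside, 38 mm inside, rim 34 mm above the counter; the gauge's coupler stands in it. Origin under the plate's centre
- tray_in (a point): Centre of the inner floor (3 mm above the counter) of the shallow, empty, bolted-down dark steel parts tray, 110 (x) x 150 (y) mm outside, walls 3 mm thick and 18 mm high; axes of the tray. Tray and holster may change places, left and right
- lug_a: copper crimp lug lying on the counter, a bystander to leave alone: 54 x 20 mm, barrel 13 mm high towards its -x, flat eye towards its +x; origin under its middle
- lug_b: copper crimp lug lying on the counter, a bystander to leave alone: 54 x 20 mm, barrel 13 mm high towards its -x, flat eye towards its +x; origin under its middle
- lug_c: copper crimp lug lying on the counter, a bystander to leave alone: 54 x 20 mm, barrel 13 mm high towards its -x, flat eye towards its +x; origin under its middle
- relay_cover: Amber clear acrylic relay cover, open side down, 93 x 63 mm in plan, 71 mm high; a bystander to leave alone; origin under its centre
- terminal_bridge: Zinc terminal bridge, a flat comb 90 mm (y) x 31 mm x 5 mm; a bystander to leave alone; origin under its bar's middle
- switch_handle: Black polymer test switch handle, a 100 (x) x 36 mm block with a bow grip, 57 mm high; a bystander to leave alone; origin under its middle
- screwdriver: Screwdriver with a black handle, 190 mm long (along its x), 26 mm high; a bystander to leave alone; origin under its middle
Mind the look-alikes: they are no part of the job. What is shaped like the test_gauge but blue or purple is not meant.

How it is judged:
On the way, in this order (a step that is already met when the one before it is completed fails the run):
1. the dust cap lies in the parts tray, let go (x of dust_cap in the frame of tray_in between -0.052 and 0.052 m and y of dust_cap in the frame of tray_in between -0.072 and 0.072 m and z of dust_cap in the frame of tray_in between -0.004 and 0.04 m and contact force between the fingers and dust_cap below 0.05 N and linear speed of dust_cap below 0.03 m/s), for 0.2 s.
2. the gripper holds the test gauge clear of its holster (z of test_gauge in the frame of holster above 0.05 m and contact force between the fingers and test_gauge above 2 N), for 0.2 s.
3. the coupler has snapped over the nipple and sits home (value of joint valve_pin above 0.0045 m and distance between test_gauge and nipple_seat below 0.004 m and angle between the z axis of test_gauge and the z axis of nipple_seat, either way round below 0.12 rad), for 0.2 s.
At the end, for the whole second after the job is handed in: The gripper holds the gauge (grip above 3 N) and presses it on the nipple (above 5 N): valve pin in more than 4.5 mm, mouth within 4 mm of the seat, axes within 0.12 rad, gauge still. The dust cap is at rest inside the parts tray, not touched. Everything else within 30 mm of its place (all of step 1 and all of step 3 and contact force between test_gauge and relay_mount above 5 N and contact force between the fingers and test_gauge above 3 N and linear speed of test_gauge below 0.02 m/s); the arm keeps its last pose, push and grip.
It fails at once if a copper lug is pushed more than 30 mm from its place (distance of any of lug_a, lug_b, lug_c from where it was at the start of the episode above 0.03 m).
It fails at once if the relay cover is pushed more than 30 mm from its place (distance of relay_cover from where it was at the start of the episode above 0.03 m).
It fails at once if the terminal bridge is pushed more than 30 mm from its place (distance of terminal_bridge from where it was at the start of the episode above 0.03 m).
It fails at once if the switch handle is pushed more than 30 mm from its place (distance of switch_handle from where it was at the start of the episode above 0.03 m).
It fails at once if the screwdriver is pushed more than 30 mm from its place (distance of screwdriver from where it was at the start of the episode above 0.03 m).
It also fails if it takes over 54 s, if anything falls off the work surface, if the arm or the gripper's body presses on something with over 40 N, if the wrist force passes 120 N, or if a joint passes its speed limit or range.

## Robot

A 6-joint arm with a two-finger parallel gripper is mounted at the origin on the work surface. World frame = base frame: x ahead of the robot, y to its left, z up, the work surface at z = 0. Lengths are in m, angles in rad, forces in N, time in s.
With the tool pointing down it reaches from about 0.35 to 0.875 m from the base axis. Payload 4.2 kg.
Tool frame: the origin (TCP) lies midway between the tips of the shut fingers; the grasp point (between the pads) lies manip.grasp_offset behind it (manip.grasp_offset is the distance from the TCP to the grasp point, in m); z points along the fingers, x is the direction in which the jaws open and shut, and the axes are right-handed (so a half turn about z gives the same grasp; the last joint's range is limited). The gripper opens to 85 mm and grips with 20 to 120 N. Pads are 22 mm wide; open, the fingers measure 114 mm over their backs; the gripper's body (76 mm by 85 mm) begins 54 mm behind the grasp point. The pads swing forward as they close: fully open they stand 13 mm farther back than shut.
Start: joints at [1.591, 0.385, 0.008, 0, -1.194, -0.259], TCP at [0.148, 0.607, 0.231] pointing down, gripper open.
Joint ranges: [-3.14, 3.14], [-1.21, 2.06], [-1.07, 1.41], [-3.16, 2.05], [-2.99, -0.16], [-3.1, 3.1]. Speed limits (rad/s): [2.79, 2.79, 3.14, 3.14, 3.14, 3.14].

## Interface

Orientations are given as a rotation vector (axis times angle).
In Python, from bench import manip, imaging, spotter gives the robot as it stands.
- The arm moves only by the tool send_rows, never from a script. Its argument "targets" is a list of rows, each an object with "angular": the turn, a rotation vector about the tool's x, y, z in rad, a list of three; "delta_pos": the shift along the tool's x, y, z in m, a list of three; "grip": the finger opening in m, from 0 to 0.0854. A call has 1 to 5 rows; each row shifts and turns the pose as measured when the row begins, along the tool's axes as they then stand; what a row does not reach is not made up. A row lasts 1/8 s, in which the tool goes at most 62.5 mm and 10.7 degrees, less where a joint would pass 70% of its speed; a pose out of reach is approached as far as the arm can. A call with a gripper value outside its range is refused whole. The fingers move at their own pace and stop on an object; "squeeze" is the grip in N (left out, the last holds). Time passes only in rows, so rows that do not move let the fingers close. It gives the time, the measured TCP pose, the force and the opening at its end, in the units of the state.
- manip.read_state(): the state, without advancing time (a new reading comes with each control period).
- imaging.capture(name): name is "scene" or "top"; returns the picture (480x640x3 uint8, red, green, blue); there is no depth.
- imaging.get_calibration(name): a dict with "fovy" (degrees; the focal length in pixels is half the picture's height over the tangent of half this angle, whatever the lens; pixels are square), "cx", "cy" (the principal point, pixels), "D" ([k1, k2, p1, p2, k3] as OpenCV has them; the pictures are not rectified), "R" (3x3) and "t" (3): a world point X has camera coordinates R X + t. Camera axes: x right, y down, z forward; pixel columns grow to the right and rows downward; lengths in m; the calibration is good to about 2 mm. A picture is of the moment at which its call begins. get_calibration takes no time and is no camera call.
- manip.sign_off(): hands the job in, once; it reports no verdict.
Trained networks look in the newest picture that a camera, given by its name, has taken for a name from the list of things; names that differ only in an ending like _2 or _b are one class to them, and where a whole thing is asked for, a point or a joint stands for the part that bears it (a point fixed in the world has none). Each returns a list of dicts, best first, with "confidence" (0 to 1); they miss things now and then, are a little off and sometimes report something else, mostly with a low value. They report only what shows in the picture. A call takes as long as a camera call. They do not tell look-alikes from the thing itself.
- spotter.silhouettes(camera, label): "pixels" (480x640 bool, what is visible of it) and "bbox" ([left, top, right, bottom] in pixels, round what is visible of it).
The state is a dict: "clock": time; "q": joint angles; "dq": joint speeds; "joint_torque": joint torques, N m; "eef_pos": TCP position; "orientation": TCP orientation; "ft_force": force on the tool from outside, world axes, zero at the start; "moment": the same for the moment, N m; "grip_width": opening from 0.0 (shut) to 1.0 (fully open).
Only numpy, scipy, OpenCV 4.12 (cv2) and the standard library are available. Lean on these libraries where they do the work, as an engineer would, in place of code of your own. Each camera call takes 0.05 s, during which the arm holds its last target.

## Working session

There is one attempt and no reset: what is moved stays moved. The work goes in short steps, Python scripts to look and compute and a tool call to move; the robot and the scene stay as the last step left them, time stands still between calls to the robot, and variables do not carry over. Pictures are saved under pics/ and viewed, and the job is handed in when it is done.

Besides the shell and the picture viewer there is one more tool, called after "Emit:" by a JSON object that holds its "op" and its "data", one argument or row to a line. send_rows: Moves the arm, as the interface text tells. Its arguments: {"type":"object","properties":{"targets":{"type":"array","items":{"type":"object","properties":{"angular":{"type":"array","items":{"type":"number"}},"delta_pos":{"type":"array","items":{"type":"number"}},"grip":{"type":"number"}}}},"squeeze":{"type":"number"}},"required":["targets"]}

```bash
ls -la; mkdir -p pics; python3 - <<'E'
from bench import manip, imaging, spotter
import cv2, numpy as np
print(manip.read_state(), manip.grasp_offset)
for n in ["scene","top"]:
    im=imaging.capture(n); cv2.imwrite(f"pics/{n}0.png",im[:,:,::-1]); np.save(f"pics/{n}0.npy",im)
    c=imaging.get_calibration(n); print(n,c, -np.array(c["R"]).T@np.array(c["t"]))
E
```

```text
total 12
drwxr-xr-x  3 agent agent 4096 Dec  6 06:15 .
drwxr-xr-x 23 root  root  4096 Dec  6 06:15 ..
drwxr-xr-x  2 agent agent 4096 Dec  6 06:15 pics
{'clock': 0.0, 'q': array([ 1.59059701e+00,  3.85579566e-01,  6.63415598e-03, -5.44632707e-04,
       -1.19400412e+00, -2.58616941e-01]), 'dq': array([ 0.00077945, -0.00079594, -0.00058986,  0.00138782, -0.00156378,
        0.00073529]), 'joint_torque': array([ 8.70596523e-05, -3.92287731e+01,  1.88398987e+01,  4.18597698e+00,
       -4.71895168e-03, -4.44859722e-06]), 'eef_pos': array([0.14766584, 0.60670171, 0.23020419]), 'orientation': array([ 1.93969573e+00, -2.46910855e+00,  2.22033075e-03]), 'ft_force': array([-0.33130367, -0.55783653, -0.22791909]), 'moment': array([-0.07252174,  0.0205725 , -0.00798836]), 'grip_width': 0.9978444654463877} 0.0187
scene {'fovy': 52.49498366880991, 'cx': 326.89762352106413, 'cy': 238.0669747536182, 'D': array([0.00034229, 0.        , 0.        , 0.        , 0.        ]), 'R': array([[ 0.58752897,  0.80902262,  0.01709091],
       [ 0.52828362, -0.36748062, -0.76542433],
       [-0.61296502,  0.45873782, -0.64329891]]), 't': array([-0.34569427, -0.24082969,  1.47050115])} [ 1.23169756 -0.48340026  0.76754311]
top {'fovy': 47.94477556540495, 'cx': 305.65590768877945, 'cy': 243.21728942765745, 'D': array([0.02655331, 0.        , 0.        , 0.        , 0.        ]), 'R': array([[-0.02791815, -0.99944614, -0.01811076],
       [-0.99298729,  0.02981077, -0.11440092],
       [ 0.11487745,  0.0147899 , -0.99326957]]), 't': array([0.03601501, 0.57573101, 1.38425274])} [ 0.41367962 -0.00164088  1.44145253]
```

View pics/scene0.png

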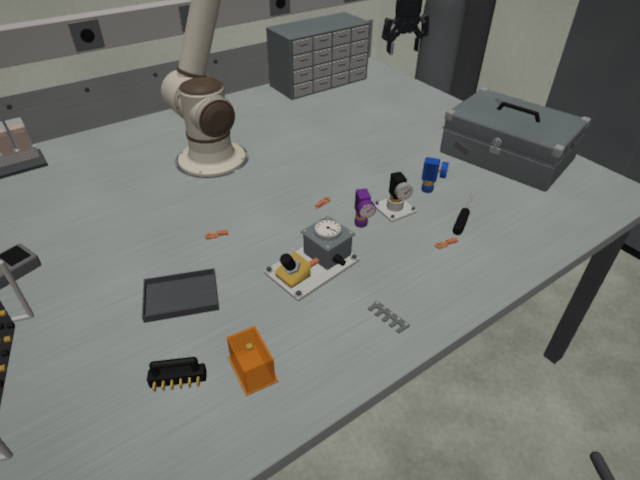

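View pics/top0.png

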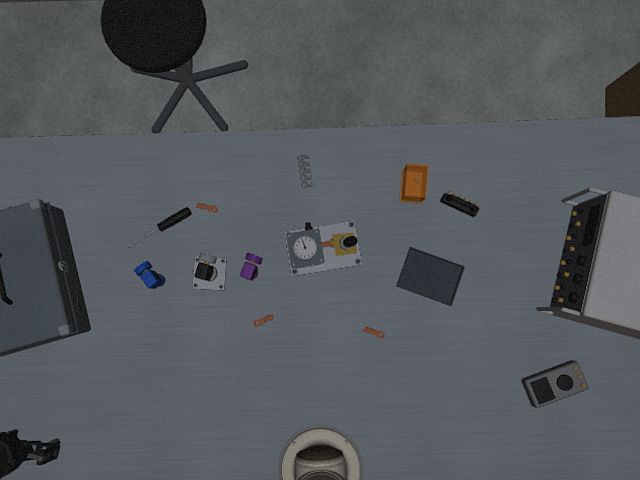

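```bash
cat > h.py <<'E'
from bench import manip, imaging, spotter
import cv2, numpy as np
from scipy.spatial.transform import Rotation as Ro
def cam(n):
    c=imaging.get_calibration(n); f=240/np.tan(np.radians(c["fovy"])/2)
    K=np.array([[f,0,c["cx"]],[0,f,c["cy"]],[0,0,1]]); return K,np.array(c["D"]),np.array(c["R"]),np.array(c["t"])
CAM={n:cam(n) for n in("scene","top")}
def proj(n,X):
    K,D,R,t=CAM[n]; return cv2.projectPoints(np.array(X,float).reshape(-1,3),cv2.Rodrigues(R)[0],t,K,D)[0].reshape(-1,2)
def back(n,uv,z):
    K,D,R,t=CAM[n]; p=cv2.undistortPoints(np.array(uv,float).reshape(-1,1,2),K,D).reshape(-1,2)
    d=np.c_[p,np.ones(len(p))]@R; o=-R.T@t; s=(z-o[2])/d[:,2]; return o+s[:,None]*d
E
cat > a.py <<'E'
from h import *
import pickle
out={}
for n in("scene","top"):
    for l in["relay_mount","dust_cap","test_gauge","holster","tray_in","lug_a","relay_cover","terminal_bridge","switch_handle","screwdriver"]:
        r=spotter.silhouettes(n,l); out[n,l]=r
        for d in r:
            ys,xs=np.nonzero(d["pixels"]); print(n,l,round(d["confidence"],2),np.round(d["bbox"]),len(xs),np.round([xs.mean(),ys.mean()],1), np.round(back(n,[[xs.mean(),ys.mean()]],0.01)[0],3))
pickle.dump(out,open("sil.pkl","wb"))
def crop(n,x,y,w,h,s,o):
    im=cv2.imread(f"pics/{n}0.png")[y:y+h,x:x+w]; cv2.imwrite(o,cv2.resize(im,None,fx=s,fy=s,interpolation=cv2.INTER_CUBIC))
crop("scene",255,200,110,100,7,"pics/c1.png"); crop("top",280,210,90,75,8,"pics/c2.png")
crop("scene",340,150,110,80,7,"pics/c3.png"); crop("top",125,240,145,60,5,"pics/c4.png")
E
python3 a.py
```

```text
scene relay_mount 0.56 [261. 221. 358. 302.] 4117 [315.1 259.4] [ 0.556 -0.01   0.01 ]
scene dust_cap 0.46 [276. 253. 297. 271.] 213 [286.9 262.3] [ 0.527 -0.069  0.01 ]
scene test_gauge 0.86 [387. 172. 406. 201.] 520 [398.7 188.4] [0.45  0.345 0.01 ]
scene test_gauge 0.68 [355. 189. 377. 226.] 625 [362.5 207.8] [0.464 0.206 0.01 ]
scene test_gauge 0.58 [420. 160. 449. 192.] 681 [432.  173.6] [0.449 0.477 0.01 ]
scene holster 0.6 [375. 196. 417. 222.] 576 [394.4 209.4] [0.516 0.27  0.01 ]
scene tray_in 0.81 [141. 270. 219. 322.] 3222 [179.  295.4] [ 0.484 -0.309  0.01 ]
scene tray_in 0.62 [389. 173. 413. 201.] 583 [398.3 187.8] [0.448 0.347 0.01 ]
scene tray_in 0.3 [374. 195. 421. 223.] 669 [394.1 209.4] [0.516 0.269 0.01 ]
scene lug_a 0.62 [205. 231. 225. 240.] 105 [215.  234.7] [ 0.344 -0.159  0.01 ]
scene lug_a 0.62 [433. 242. 456. 249.] 124 [445.7 243. ] [0.688 0.281 0.01 ]
scene lug_a 0.38 [385. 174. 407. 202.] 539 [398.5 187.9] [0.449 0.346 0.01 ]
scene relay_cover 0.75 [225. 326. 278. 396.] 2316 [250.5 360.8] [ 0.715 -0.267  0.01 ]
scene terminal_bridge 0.68 [370. 299. 407. 33
[... 890 characters left out ...]
46. 465. 304.] 2466 [430.4 276.2] [ 0.482 -0.307  0.01 ]
top lug_a 0.65 [195. 205. 218. 216.] 111 [207.  207.4] [0.685 0.283 0.01 ]
top lug_a 0.55 [364. 329. 383. 336.] 55 [372.2 331.7] [ 0.341 -0.148  0.01 ]
top lug_a 0.54 [254. 316. 270. 329.] 120 [262.2 320.4] [0.378 0.14  0.01 ]
top relay_cover 0.94 [398. 165. 430. 205.] 960 [413.4 183.2] [ 0.733 -0.275  0.01 ]
top terminal_bridge 0.61 [196. 254. 216. 280.] 425 [205. 267.] [0.523 0.289 0.01 ]
top switch_handle 0.57 [441. 191. 479. 219.] 524 [459.7 203.9] [ 0.673 -0.395  0.01 ]
top switch_handle 0.56 [256. 316. 272. 329.] 124 [261.8 320.5] [0.378 0.141 0.01 ]
top screwdriver 0.84 [148. 207. 190. 234.] 351 [172.  220.3] [0.652 0.377 0.01 ]
```

View pics/c1.png

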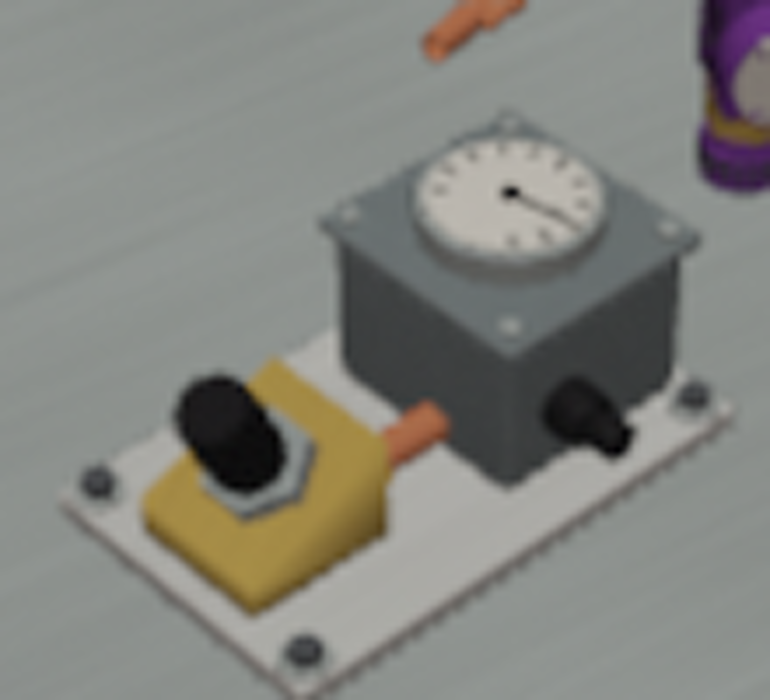

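View pics/c2.png

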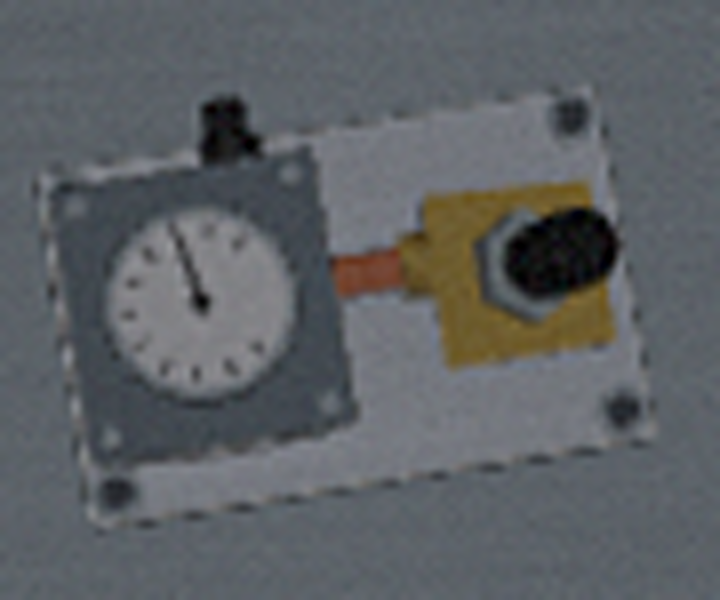

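View pics/c3.png

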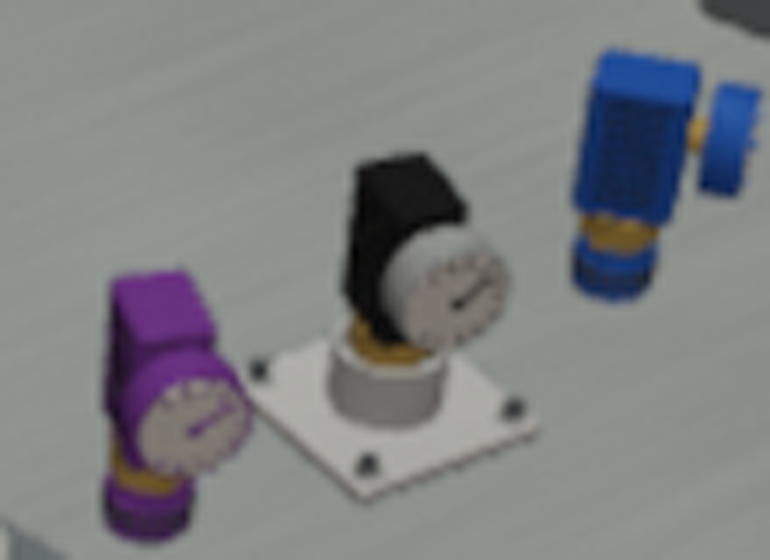

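View pics/c4.png

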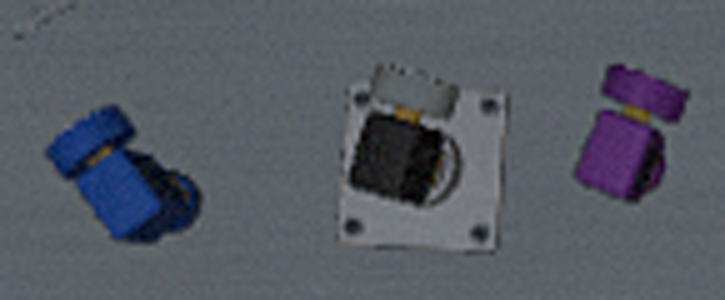

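```bash
cat > b.py <<'E'
import cv2,numpy as np
def crop(n,x,y,w,h,s,o):
    im=cv2.imread(f"pics/{n}0.png")[y:y+h,x:x+w]; im=cv2.resize(im,None,fx=s,fy=s,interpolation=cv2.INTER_CUBIC).astype(float)
    im=255*(np.clip(im,0,200)/200)**0.5
    cv2.imwrite(o,im.astype(np.uint8))
crop("scene",384,165,34,42,14,"pics/d1.png"); crop("top",190,248,36,40,14,"pics/d2.png")
E
python3 b.py; python3 - <<'E'
import sys; sys.path.insert(0,'.')
from h import *
from scipy.optimize import least_squares
def px(P,s,o): return (np.array(P,float)+.5)/s-.5+np.array(o)
a,b,t=.06,.095,.01
top=(np.array([[a,b,t],[a,-b,t],[-a,-b,t],[-a,b,t],[0,.047,.089]]),px([(40,175),(585,88),(652,435),(92,525),(202,300)],8,(280,210)))
sc=(np.array([[-a,-b,t],[a,b,t],[a,-b,t],[0,.047,.089]]),px([(62,500),(735,412),(303,690),(511,192)],7,(255,200)))
def T(p,X): c,s=np.cos(p[2]),np.sin(p[2]); return np.c_[c*X[:,0]-s*X[:,1]+p[0],s*X[:,0]+c*X[:,1]+p[1],X[:,2]]
def fit(obs,p0):
    f=lambda p:np.concatenate([(proj(n,T(p,X))-u).ravel() for n,(X,u) in obs.items()])
    r=least_squares(f,p0); return r.x,np.round(r.fun,1)
print("relay")
for o in ({"top":top},{"scene":sc},{"top":top,"scene":sc}): print(*fit(o,[.56,-.02,.1]))
h=.0425
top=(np.array([[h,h,.008],[h,-h,.008],[-h,-h,.008],[-h,h,.008]]),px([(345,85),(510,92),(497,252),(338,245)],5,(125,240)))
sc=(np.array([[h,h,.008],[h,-h,.008],[-h,-h,.008]]),px([(540,428),(365,497),(243,390)],7,(340,150)))
print("holster")
for o in ({"top":top},{"scene":sc},{"top":top,"scene":sc}): print(*fit(o,[.5,.27,.0]))
E
```

```text
relay
[ 0.56610234 -0.02468786  0.13153785] [-0.8 -0.1  1.1 -0.6  0.4  0.2 -0.3  0.3 -0.4  0.2]
[ 0.56394575 -0.02398681  0.13829779] [-0.7 -1.   0.4 -0.9  0.3  0.8  0.1  0.8]
[ 0.56531837 -0.0245002   0.13345964] [-0.9  0.2  1.  -0.4  0.4  0.4 -0.3  0.7 -0.5  0.5 -0.6 -0.7  0.6 -0.3
  0.2  1.3  0.3  1.3]
holster
[ 0.50672611  0.27899362 -0.07088658] [ 0.7  0.1 -0.6  0.   0.  -0.1 -0.1 -0. ]
[ 0.50952596  0.27905791 -0.07843133] [ 1.3  0.3  0.4  0.6 -1.7 -1.2]
[ 0.50761702  0.27929067 -0.0693673 ] [ 0.5 -0.2 -0.8 -0.3 -0.  -0.4 -0.2 -0.3  0.9 -0.2  0.1  0.2 -2.2 -1.5]
```

View pics/d1.png

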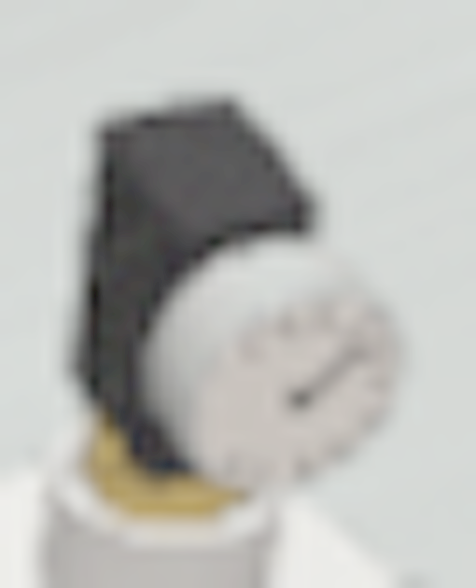

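View pics/d2.png

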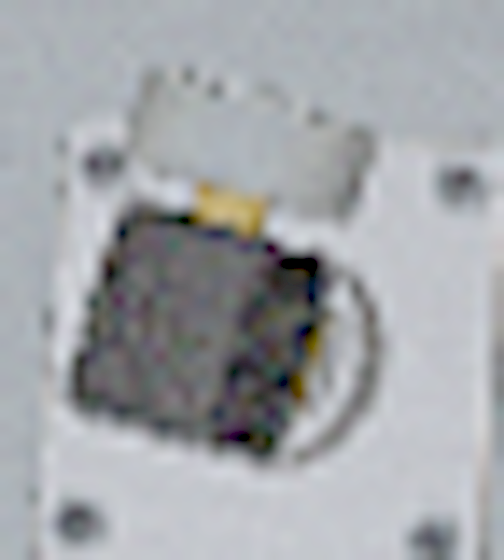

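```bash
cat >> h.py <<'E'
def pose2(x,y,yaw): 
    M=np.eye(4); M[:3,:3]=Ro.from_euler('z',yaw).as_matrix(); M[:3,3]=[x,y,0]; return M
def ap(M,X): return np.array(X)@M[:3,:3].T+M[:3,3]
def circ(r,z,n=40): t=np.linspace(0,2*np.pi,n); return np.c_[r*np.cos(t),r*np.sin(t),z+0*t]
RELAY=pose2(.5653,-.0245,.1335)
def seat(ys=-.058):
    S=np.eye(4); S[:3,:3]=Ro.from_euler('x',25,degrees=True).as_matrix(); S[:3,3]=[0,ys,.044]; return RELAY@S
def gauge(x,y,yaw): G=pose2(x,y,yaw); G[2,3]=.008; return G
def overlay(n,img,polys,x,y,w,h,s,o):
    im=cv2.imread(img)[y:y+h,x:x+w]; im=cv2.resize(im,None,fx=s,fy=s,interpolation=cv2.INTER_CUBIC)
    im=(255*(np.clip(im,0,200)/200)**.6).astype(np.uint8)
    for P,c in polys:
        q=(proj(n,P)-[x,y]+.5)*s-.5
        cv2.polylines(im,[np.round(q*8).astype(np.int32)],False,c,1,cv2.LINE_AA,3)
    cv2.imwrite(o,im)
def rect(a,b,z): return np.array([[a,b,z],[-a,b,z],[-a,-b,z],[a,-b,z],[a,b,z]])
def dialc(x): c=circ(.022,0); return np.c_[x+0*c[:,0],c[:,0],.072+c[:,1]]
E
cat > o.py <<'E'
from h import *
R,B,Gn,Y=(0,0,255),(255,0,0),(0,255,0),(0,255,255)
pr=[]; S=seat()
pr+=[(ap(S,circ(.0125,0)),R),(ap(S,circ(.0125,.035)),R),(ap(S,circ(.019,0)),Gn),(ap(RELAY,rect(.06,.095,.01)),B)]
H=np.array([[.045,.043,.077],[-.045,.043,.077],[-.045,-.043,.077],[.045,-.043,.077],[.045,.043,.077]])+[0,.047,0]
pr+=[(ap(RELAY,H),Y)]
overlay("scene","pics/scene0.png",pr,255,215,110,85,7,"pics/e1.png")
overlay("top","pics/top0.png",pr,280,212,90,68,8,"pics/e2.png")
Hm=pose2(.5076,.2793,-.0694); G=gauge(.5076,.2793,-.27)
pg=[(ap(Hm,rect(.0425,.0425,.008)),B),(ap(Hm,circ(.022,.034)),Gn)]+[(ap(G,rect(.02,.015,z)),R) for z in(.036,.096)]+[(ap(G,dialc(x)),Y) for x in(.026,.043)]
overlay("scene","pics/scene0.png",pg,372,165,50,60,10,"pics/e3.png")
overlay("top","pics/top0.png",pg,188,245,44,50,12,"pics/e4.png")
a=cv2.imread("pics/e3.png");b=cv2.imread("pics/e4.png");h=max(a.shape[0],b.shape[0])
b=cv2.resize(b,None,fx=a.shape[0]/b.shape[0]*.55,fy=a.shape[0]/b.shape[0]*.55) if 0 else b
cv2.imwrite("pics/e3.png",a)
E
python3 o.py
```

```text
(no output)
```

View pics/e1.png

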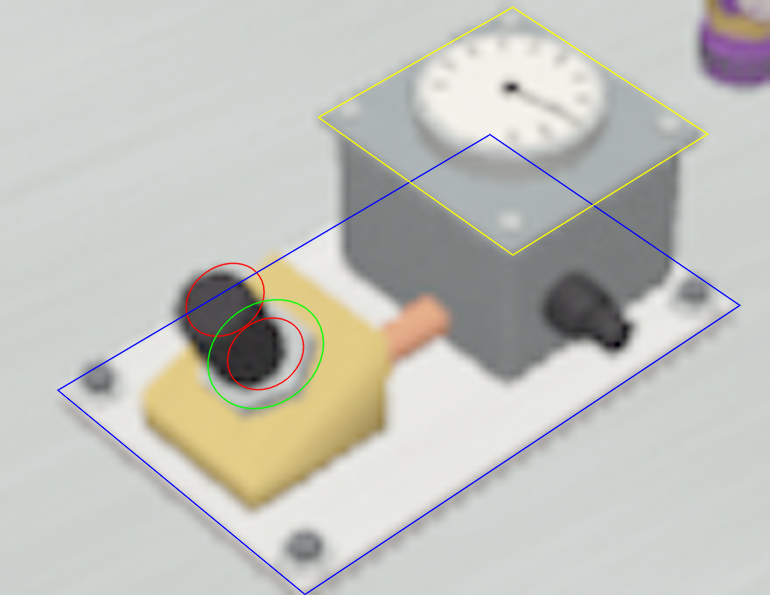

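View pics/e2.png

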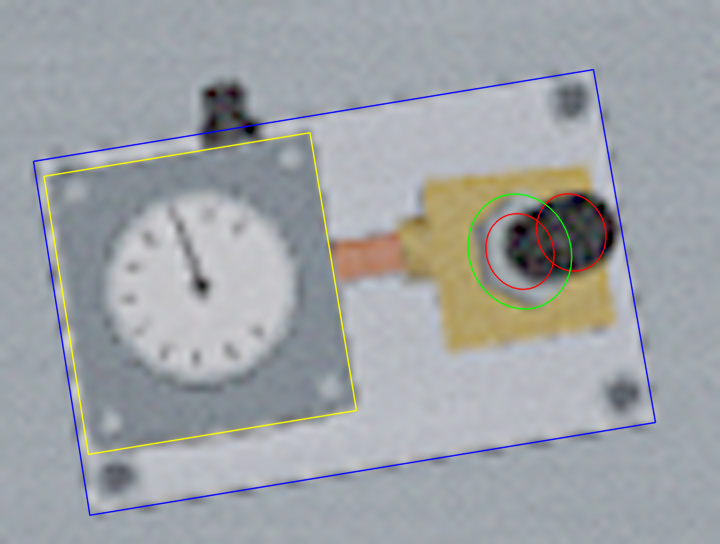

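View pics/e3.png

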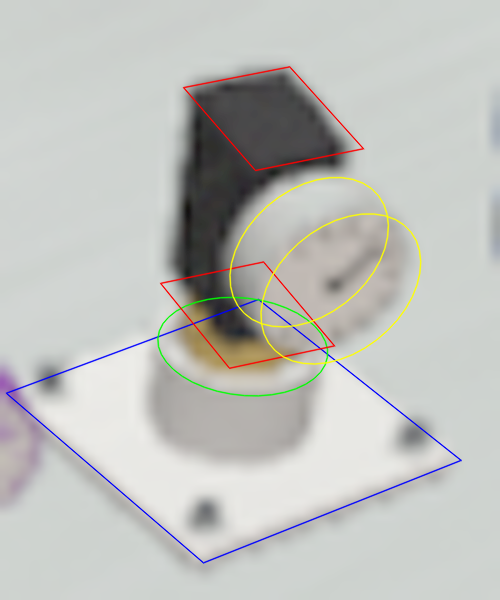

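View pics/e4.png

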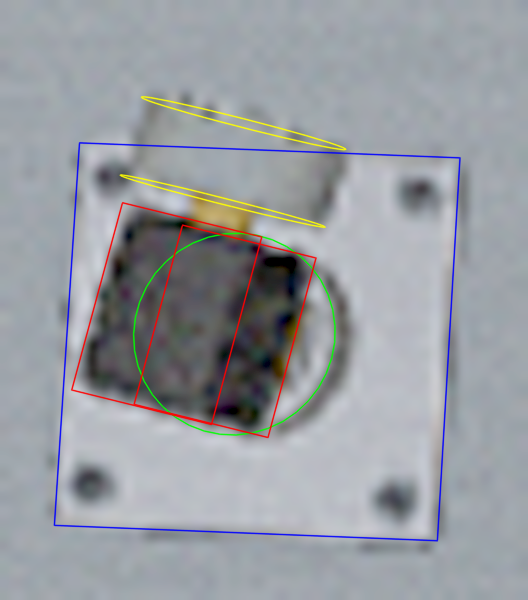

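```bash
cat > fitcap.py <<'E'
from h import *
from scipy.optimize import minimize
def darkness(n,img,box):
    x,y,w,h=box; im=cv2.imread(img).astype(float).mean(2)[y:y+h,x:x+w]; return im
boxes={"scene":(272,246,34,30),"top":(338,228,24,26)}
obs={}
for n,b in boxes.items():
    im=darkness(n,f"pics/{n}0.png",b); print(n); print(im.round().astype(int)[::1,::2])
E
python3 fitcap.py
```

```text
scene
[[143 142 142 142 142 144 144 144 143 143 144 145 145 145 143 147  62]
 [143 142 142 142 143 145 144 143 143 144 144 145 145 144 147 162  61]
 [142 143 142 143 145 145 142 143 143 145 145 145 144 140 162 171  61]
 [142 142 143 144 144 143 143 144 144 145 145 144 141 150 171 171  61]
 [142 143 144 143 142 143 144 144 144 145 143 142 154 168 171 173  60]
 [143 144 143 142 143 144 145 144 144 143 143 134 168 170 173 174  76]
 [143 143 142 143 144 144 144 133 143 144 137 124 152 172 174 172  98]
 [142 141 143 144 144 133 120  93 122 142 128 123 129 166 172 171 132]
 [142 143 143 143 143  98  50  27  59 128 125 124 124 144 168 171 162]
 [142 143 143 144 132  50  29  27  29  85 124 123 124 123 152 170 169]
 [143 143 143 143 109  28  29  28  28  33 118 124 124 123 128 162 169]
 [142 142 142 143  93  28  29  29  29  22  93 126 124 123 122 142 166]
 [142 142 143 144  68  27  28  27  28  21  49 134 125 123 123 124 152]
 [141 143 143 144  51  28  28  29  28  19  12 132 131 123 123 124 127]
 [143 144 143 143  68  27  29  29  27  15  14 103 138 125 124 124 123]
 [143 143 139 157  86  28  28
[... 1667 characters left out ...]
  3  15  16  19  23  24  10  94 100]
 [ 89  61  97  14  22   9  21  11  23   1 100  99]
 [ 83  55  85   9  15  18  33  18  32  10  97  97]
 [ 81  54  92  16  18   8  17  26  20  53  79  96]
 [ 86  58 105   9  19  11  23  22  22 101  92  98]
 [ 86  58 100  38  20  17  12  27  50 127 113  98]
 [ 76  57  97  81  25  21  33  56  90 121 122  95]
 [ 80  66  78  98  62  69  81  92  84 119 130  95]
 [ 84  79  67  80 100 105  83  87  82 104 127  92]
 [ 83  85  85  59  78  92  88  85  84  93 124  92]
 [ 80  80  85  92  68  85  84  81  83  97 123  97]
 [ 78  81  86  86  85  85  80  83  85  89 121  96]
 [ 84  86  80  81  80  78  86  84  77 100 121 105]
 [ 85  83  80  79  81  84 104 100  89 120 122  96]]
```

```bash
cat > fitcap.py <<'E'
from h import *
from scipy.optimize import minimize
import itertools
boxes={"scene":(272,246,34,30),"top":(338,228,24,26)}
obs={}
for n,(x,y,w,h) in boxes.items():
    im=cv2.imread(f"pics/{n}0.png").astype(float).mean(2)[y:y+h,x:x+w]
    obs[n]=np.clip((95-im)/(75 if n=="scene" else 75),0,1)
    if n=="scene": obs[n][:12,28:]=0; 
    obs[n]=np.where(obs[n]<.45,obs[n]*0.6,obs[n])
S=8
def render(n,P):
    x,y,w,h=boxes[n]; q=((proj(n,P)-[x,y]+.5)*S).astype(np.float32)
    m=np.zeros((h*S,w*S),np.uint8); cv2.fillConvexPoly(m,np.round(cv2.convexHull(q)*16).astype(np.int32),255,cv2.LINE_8,4)
    return cv2.resize(m,(w,h),interpolation=cv2.INTER_AREA)/255.
def capP(p,tilt=True):
    c,s=RELAY[:3,:3],0
    M=np.eye(4); M[:3,:3]=Ro.from_euler('xy',[25+p[3],p[4]],degrees=True).as_matrix(); M[:3,3]=[p[0],p[1],p[2]]
    return ap(RELAY@M,np.r_[circ(.0125,0),circ(.0125,.035)])
def cost(v,cams,free):
    p=np.array([0,-.058,.044,0,0.]); p[:2]=v[:2]/1000
    if free: p[3:]=v[2:4]
    P=capP(p); return sum(((render(n,P)-obs[n])**2).sum() for n in cams)
for free in (0,1):
  for cams in (["scene"],["top"],["scene","top"]):
    best=None
    for y0 in(-58,-62,-66):
        v0=np.array([0,y0]+([0,0] if free else []),float)
        sim=np.vstack([v0]+[v0+np.eye(len(v0))[i]*3 for i in range(len(v0))])
        r=minimize(cost,v0,args=(cams,free),method="Nelder-Mead",options=dict(initial_simplex=sim,xatol=.02,fatol=.005,maxiter=600))
        if best is None or r.fun<best.fun: best=r
    print(free,cams,best.x.round(2),round(best.fun,2))
E
python3 fitcap.py
```

```text
0 ['scene'] [ -1.02 -62.49] 20.09
0 ['top'] [  0.66 -62.88] 9.16
0 ['scene', 'top'] [ 5.00e-02 -6.25e+01] 32.04
1 ['scene'] [ -6.43 -61.15   2.04  15.05] 3.18
1 ['top'] [  0.91 -64.95  -7.2   -1.2 ] 5.93
1 ['scene', 'top'] [ -2.   -62.81  -0.77   5.87] 28.11
```

```bash
cat >> h.py <<'E'
YS=-.062
def cur():
    s=manip.read_state(); M=np.eye(4); M[:3,:3]=Ro.from_rotvec(s["orientation"]).as_matrix(); M[:3,3]=s["eef_pos"]; return M,s
def mk(pos,x,z):
    z=np.array(z,float);z/=np.linalg.norm(z);x=np.array(x,float);x-=z*(x@z);x/=np.linalg.norm(x)
    M=np.eye(4);M[:3,:3]=np.c_[x,np.cross(z,x),z];M[:3,3]=pos;return M
def plan(T,N=None,M=None):
    if M is None: M,s=cur()
    d=T[:3,3]-M[:3,3]; w=(Ro.from_matrix(M[:3,:3].T@T[:3,:3])).as_rotvec()
    n=N or max(1,int(np.ceil(max(np.linalg.norm(d)/.058,np.degrees(np.linalg.norm(w))/10))))
    print("dist",np.linalg.norm(d).round(4),"turn deg",np.degrees(np.linalg.norm(w)).round(1),"rows",n)
    for k in range(n):
        Rk=M[:3,:3]@Ro.from_rotvec(w*k/n).as_matrix()
        print("  pos",(Rk.T@d/n).round(4).tolist(),"ang",(w/n).round(3).tolist())
GO=.0187
def capgrasp(h,S=None,off=0):  # grasp point h above seat along axis
    S=seat(YS); a=S[:3,2]; return S,a
E
python3 - <<'E'
import sys; sys.path.insert(0,'.')
from h import *
M,s=cur(); print(M.round(3)); 
S=seat(YS); print(S.round(4))
print(np.arctan2(M[1,0],M[0,0]))
E
```

```text
[[-0.237 -0.972 -0.     0.148]
 [-0.972  0.237 -0.     0.607]
 [ 0.     0.    -1.     0.231]
 [ 0.     0.     0.     1.   ]]
[[ 0.9911 -0.1206  0.0563  0.5736]
 [ 0.1331  0.8982 -0.4189 -0.0859]
 [ 0.      0.4226  0.9063  0.044 ]
 [ 0.      0.      0.      1.    ]]
-1.8096036313950272
```

```bash
cat >> h.py <<'E'
def captcp(d):
    S=seat(YS); return mk(S[:3,3]+S[:3,2]*d,-S[:3,0],-S[:3,2])
E
python3 -c "
from h import *
plan(captcp(.15))"
```

```text
dist 0.8733 turn deg 72.5 rows 16
  pos [0.0395, -0.0375, 0.0032] ang [-0.024, -0.016, 0.074]
  pos [0.0367, -0.0404, 0.0017] ang [-0.024, -0.016, 0.074]
  pos [0.0336, -0.043, 0.0001] ang [-0.024, -0.016, 0.074]
  pos [0.0303, -0.0454, -0.0015] ang [-0.024, -0.016, 0.074]
  pos [0.0269, -0.0474, -0.0031] ang [-0.024, -0.016, 0.074]
  pos [0.0233, -0.0492, -0.0046] ang [-0.024, -0.016, 0.074]
  pos [0.0195, -0.0506, -0.0062] ang [-0.024, -0.016, 0.074]
  pos [0.0156, -0.0517, -0.0077] ang [-0.024, -0.016, 0.074]
  pos [0.0116, -0.0525, -0.0092] ang [-0.024, -0.016, 0.074]
  pos [0.0076, -0.053, -0.0106] ang [-0.024, -0.016, 0.074]
  pos [0.0035, -0.0531, -0.0119] ang [-0.024, -0.016, 0.074]
  pos [-0.0006, -0.053, -0.0132] ang [-0.024, -0.016, 0.074]
  pos [-0.0047, -0.0524, -0.0144] ang [-0.024, -0.016, 0.074]
  pos [-0.0088, -0.0516, -0.0156] ang [-0.024, -0.016, 0.074]
  pos [-0.0128, -0.0504, -0.0166] ang [-0.024, -0.016, 0.074]
  pos [-0.0168, -0.0489, -0.0176] ang [-0.024, -0.016, 0.074]
```

Emit:
{"op": "send_rows", "data": {
  "targets": [
    {"delta_pos":[0.04,-0.038,0.003],"angular":[-0.024,-0.016,0.074],"grip":0.06},
    {"delta_pos":[0.037,-0.04,0.0],"angular":[-0.024,-0.016,0.074],"grip":0.06},
    {"delta_pos":[0.034,-0.043,0],"angular":[-0.024,-0.016,0.074],"grip":0.06},
    {"delta_pos":[0.03,-0.045,-0.002],"angular":[-0.024,-0.016,0.074],"grip":0.06},
    {"delta_pos":[0.027,-0.047,-0.003],"angular":[-0.024,-0.016,0.074],"grip":0.06}
  ]
}}

```text
clock: 1.72
eef_pos: [0.2834, 0.3668, 0.2163]
orientation: [1.438, -2.773, -0.231]
ft_force: [0.8, -0.4, 0.5]
grip_width: 0.7
```

```bash
python3 -c "
from h import *
plan(captcp(.15))"
```

```text
dist 0.5969 turn deg 49.5 rows 11
  pos [0.0226, -0.0491, -0.0047] ang [-0.024, -0.016, 0.073]
  pos [0.0189, -0.0505, -0.0062] ang [-0.024, -0.016, 0.073]
  pos [0.0151, -0.0516, -0.0077] ang [-0.024, -0.016, 0.073]
  pos [0.0111, -0.0523, -0.0091] ang [-0.024, -0.016, 0.073]
  pos [0.0071, -0.0528, -0.0105] ang [-0.024, -0.016, 0.073]
  pos [0.0031, -0.0529, -0.0118] ang [-0.024, -0.016, 0.073]
  pos [-0.001, -0.0526, -0.0131] ang [-0.024, -0.016, 0.073]
  pos [-0.005, -0.0521, -0.0143] ang [-0.024, -0.016, 0.073]
  pos [-0.0091, -0.0512, -0.0154] ang [-0.024, -0.016, 0.073]
  pos [-0.013, -0.0501, -0.0164] ang [-0.024, -0.016, 0.073]
  pos [-0.0169, -0.0486, -0.0173] ang [-0.024, -0.016, 0.073]
```

Emit:
{"op": "send_rows", "data": {
  "targets": [
    {"delta_pos":[0.023,-0.049,-0.005],"angular":[-0.024,-0.016,0.073],"grip":0.06},
    {"delta_pos":[0.019,-0.05,-0.006],"angular":[-0.024,-0.016,0.073],"grip":0.06},
    {"delta_pos":[0.015,-0.052,-0.008],"angular":[-0.024,-0.016,0.073],"grip":0.06},
    {"delta_pos":[0.011,-0.052,-0.009],"angular":[-0.024,-0.016,0.073],"grip":0.06},
    {"delta_pos":[0.007,-0.053,-0.011],"angular":[-0.024,-0.016,0.073],"grip":0.06}
  ]
}}

```text
clock: 2.35
eef_pos: [0.4217, 0.1244, 0.2021]
orientation: [0.884, -2.967, -0.457]
ft_force: [1.2, 1.0, 1.2]
grip_width: 0.704
```

Emit:
{"op": "send_rows", "data": {
  "targets": [
    {"delta_pos":[0.003,-0.053,-0.012],"angular":[-0.024,-0.016,0.073],"grip":0.06},
    {"delta_pos":[-0.001,-0.053,-0.013],"angular":[-0.024,-0.016,0.073],"grip":0.06},
    {"delta_pos":[-0.005,-0.052,-0.014],"angular":[-0.024,-0.016,0.073],"grip":0.06},
    {"delta_pos":[-0.009,-0.051,-0.015],"angular":[-0.024,-0.016,0.073],"grip":0.06},
    {"delta_pos":[-0.013,-0.05,-0.016],"angular":[-0.024,-0.016,0.073],"grip":0.06}
  ]
}}

```text
clock: 2.98
eef_pos: [0.5595, -0.1201, 0.1831]
orientation: [0.291, -3.039, -0.661]
ft_force: [0.3, 0.1, 1.1]
grip_width: 0.702
```

```bash
python3 -c "
from h import *
plan(captcp(.15));print(manip.read_state()['q'])
plan(captcp(.06))"
```

```text
dist 0.0366 turn deg 3.3 rows 1
  pos [-0.0168, -0.0309, -0.0101] ang [-0.009, -0.002, 0.057]
[-0.16223559  0.44036407  0.05825188 -0.41834962 -1.3430481   0.48071105]
dist 0.087 turn deg 3.3 rows 2
  pos [-0.0085, -0.015, 0.0399] ang [-0.005, -0.001, 0.028]
  pos [-0.0089, -0.015, 0.0399] ang [-0.005, -0.001, 0.028]
```

Emit:
{"op": "send_rows", "data": {
  "targets": [
    {"delta_pos":[-0.017,-0.031,-0.01],"angular":[-0.009,-0.002,0.057],"grip":0.06},
    {"delta_pos":[0,0,0.05],"angular":[0,0,0],"grip":0.06},
    {"delta_pos":[0,0,0.04],"angular":[0,0,0],"grip":0.06}
  ]
}}

```text
clock: 3.35
eef_pos: [0.5819, -0.1187, 0.0969]
orientation: [0.188, -3.043, -0.669]
ft_force: [-0.0, -0.1, -0.1]
grip_width: 0.701
```

```bash
python3 - <<'E'
from h import *
for n in["scene","top"]:
    cv2.imwrite(f"pics/{n}1.png",imaging.capture(n)[:,:,::-1])
overlay("scene","pics/scene1.png",[],245,170,120,130,5,"pics/f1.png")
overlay("top","pics/top1.png",[],280,200,110,90,7,"pics/f2.png")
plan(captcp(.005))
E
```

```text
dist 0.0547 turn deg 0.6 rows 1
  pos [0.0019, 0.0071, 0.0542] ang [-0.001, 0.002, -0.009]
```

View pics/f1.png

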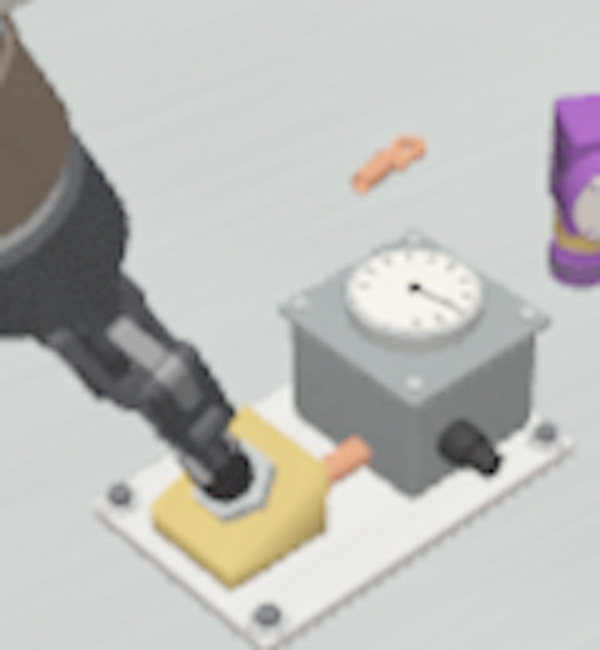

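View pics/f2.png

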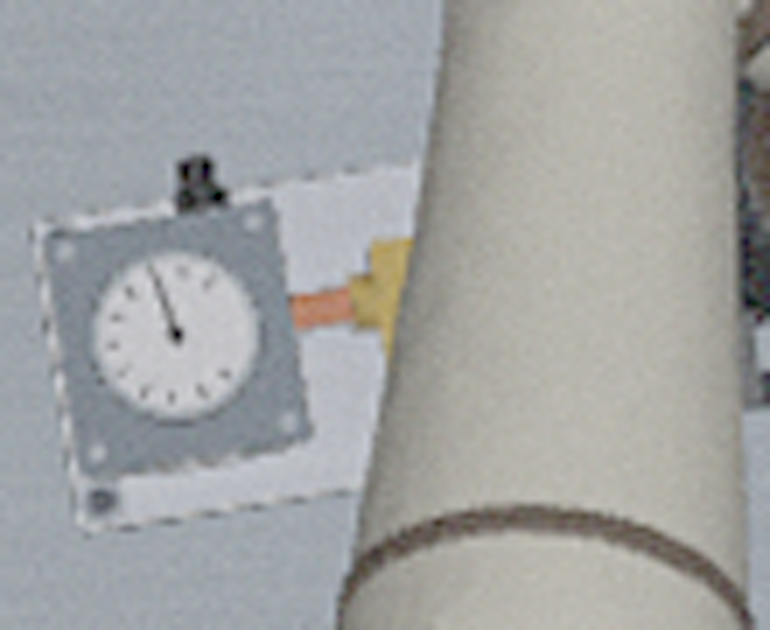

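Emit:
{"op": "send_rows", "data": {
  "targets": [
    {"delta_pos":[0.002,0.007,0.02],"angular":[0,0,-0.009],"grip":0.06},
    {"delta_pos":[0,0,0.02],"angular":[0,0,0],"grip":0.06},
    {"delta_pos":[0,0,0],"angular":[0,0,0],"grip":0.06}
  ]
}}

```text
clock: 3.82
eef_pos: [0.5773, -0.0956, 0.065]
orientation: [0.208, -3.041, -0.667]
ft_force: [0.3, -0.1, -0.3]
grip_width: 0.702
```

```bash
python3 - <<'E'
from h import *
plan(captcp(.005))
E
```

```text
dist 0.0185 turn deg 0.5 rows 1
  pos [0.0026, 0.0003, 0.0183] ang [-0.005, 0.006, 0.004]
```

Emit:
{"op": "send_rows", "data": {
  "targets": [
    {"delta_pos":[0.0026,0,0.018],"angular":[-0.005,0.006,0.004],"grip":0.06},
    {"delta_pos":[0,0,0],"angular":[0,0,0],"grip":0.015},
    {"delta_pos":[0,0,0],"angular":[0,0,0],"grip":0.015},
    {"delta_pos":[0,0,0],"angular":[0,0,0],"grip":0.015}
  ],
  "squeeze": 30
}}

```text
clock: 4.32
eef_pos: [0.5756, -0.0896, 0.0512]
orientation: [0.205, -3.037, -0.671]
ft_force: [-1.3, 0.7, -0.4]
grip_width: 0.268
```

```bash
python3 - <<'E'
from h import *
plan(captcp(.005)); s=manip.read_state(); print(s["grip_width"]*.0854,s["ft_force"],s["moment"])
E
```

```text
dist 0.0036 turn deg 0.3 rows 1
  pos [0.0016, 0.0005, 0.0032] ang [-0.002, 0.004, 0.002]
0.022874101620401228 [-1.28517175  0.74041726 -0.43978466] [-0.74920258  0.11429312  0.0832796 ]
```

Emit:
{"op": "send_rows", "data": {
  "targets": [
    {"delta_pos":[0,0,0],"angular":[0,0,0],"grip":0.015},
    {"delta_pos":[0,0,-0.015],"angular":[0,0,0],"grip":0.015},
    {"delta_pos":[0,0,-0.03],"angular":[0,0,0],"grip":0.015},
    {"delta_pos":[0,0,-0.04],"angular":[0,0,0],"grip":0.015}
  ]
}}

```text
clock: 4.82
eef_pos: [0.5792, -0.1261, 0.1296]
orientation: [0.205, -3.033, -0.671]
ft_force: [0.3, -0.1, 0.1]
grip_width: 0.267
```

```bash
python3 - <<'E'
from h import *
for n in["scene"]:
    cv2.imwrite(f"pics/{n}2.png",imaging.capture(n)[:,:,::-1])
overlay("scene","pics/scene2.png",[],225,170,130,130,5,"pics/f3.png")
im=cv2.imread("pics/top0.png")[235:315,385:475]; cv2.imwrite("pics/tray.png",cv2.resize(im,None,fx=7,fy=7,interpolation=cv2.INTER_CUBIC))
E
```

```text
(no output)
```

View pics/f3.png

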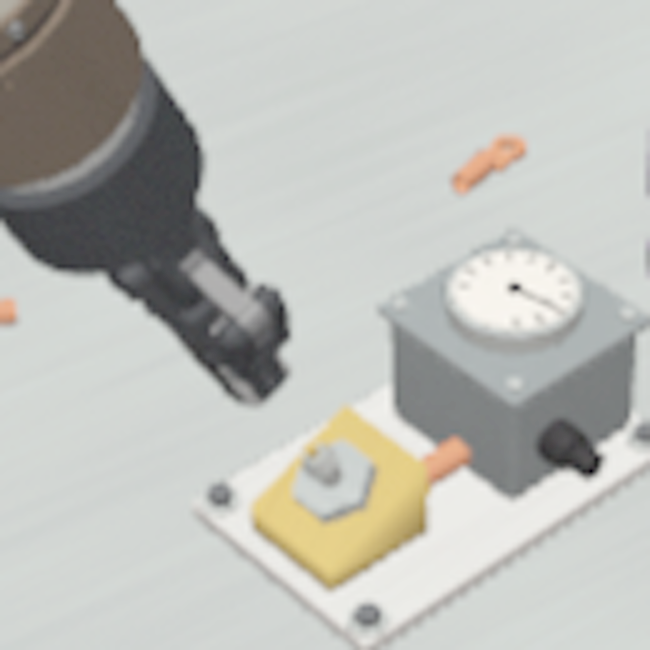

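View pics/tray.png

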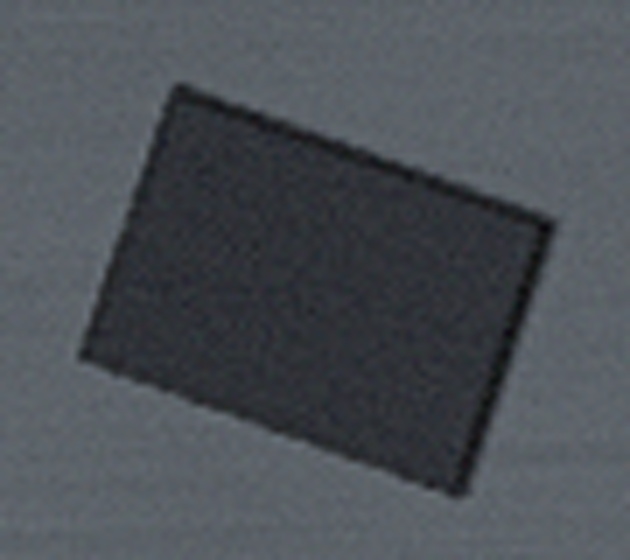

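```bash
python3 - <<'E'
from h import *
p=back("top",[[430.2,276.4]],.018)[0]; print(p)
q=back("scene",[[179,295.4]],.005)[0]; print(q)
T=mk([p[0],p[1],.07],[-.99,-.133,0],[0,0,-1]); plan(T)
E
```

```text
[ 0.48097928 -0.30440876  0.018     ]
[ 0.47884829 -0.30828341  0.005     ]
dist 0.2125 turn deg 24.6 rows 4
  pos [0.0312, -0.043, -0.0019] ang [0.107, 0.003, 0.001]
  pos [0.0311, -0.043, 0.0028] ang [0.107, 0.003, 0.001]
  pos [0.0311, -0.0424, 0.0074] ang [0.107, 0.003, 0.001]
  pos [0.031, -0.0414, 0.012] ang [0.107, 0.003, 0.001]
```

Emit:
{"op": "send_rows", "data": {
  "targets": [
    {"delta_pos":[0.031,-0.043,-0.002],"angular":[0.107,0.003,0],"grip":0.015},
    {"delta_pos":[0.031,-0.043,0.003],"angular":[0.107,0.003,0],"grip":0.015},
    {"delta_pos":[0.031,-0.042,0.007],"angular":[0.107,0.003,0],"grip":0.015},
    {"delta_pos":[0.031,-0.041,0.012],"angular":[0.107,0.003,0],"grip":0.015},
    {"delta_pos":[0,0,0],"angular":[0,0,0],"grip":0.015}
  ]
}}

```text
clock: 5.5
eef_pos: [0.4833, -0.313, 0.0771]
orientation: [-0.213, 3.119, -0.03]
ft_force: [-0.7, -0.1, 0.3]
grip_width: 0.267
```

```bash
python3 - <<'E'
from h import *
T=mk([.48,-.305,.014],[-.99,-.133,0],[0,0,-1]); plan(T)
E
```

```text
dist 0.0637 turn deg 1.4 rows 2
  pos [0.0015, 0.0048, 0.0314] ang [-0.01, 0.007, 0.001]
  pos [0.0013, 0.0045, 0.0315] ang [-0.01, 0.007, 0.001]
```

Emit:
{"op": "send_rows", "data": {
  "targets": [
    {"delta_pos":[0.0015,0.005,0.031],"angular":[-0.01,0.007,0],"grip":0.015},
    {"delta_pos":[0.001,0.004,0.022],"angular":[-0.01,0.007,0],"grip":0.015},
    {"delta_pos":[0,0,0.006],"angular":[0,0,0],"grip":0.015},
    {"delta_pos":[0,0,0],"angular":[0,0,0],"grip":0.015}
  ]
}}

```text
clock: 6.0
eef_pos: [0.4861, -0.307, 0.0208]
orientation: [-0.214, 3.124, -0.007]
ft_force: [0.2, 1.0, -0.3]
grip_width: 0.266
```

Emit:
{"op": "send_rows", "data": {
  "targets": [
    {"delta_pos":[0,0,0.007],"angular":[0,0,0],"grip":0.015},
    {"delta_pos":[0,0,0],"angular":[0,0,0],"grip":0.015}
  ]
}}

```text
clock: 6.25
eef_pos: [0.4875, -0.3073, 0.0146]
orientation: [-0.215, 3.122, -0.009]
ft_force: [-0.4, -0.0, 0.2]
grip_width: 0.267
```

Emit:
{"op": "send_rows", "data": {
  "targets": [
    {"delta_pos":[0,0,0],"angular":[0,0,0],"grip":0.05},
    {"delta_pos":[0,0,0],"angular":[0,0,0],"grip":0.05},
    {"delta_pos":[0,0,-0.04],"angular":[0,0,0],"grip":0.05},
    {"delta_pos":[0,0,-0.06],"angular":[0,0,0],"grip":0.05},
    {"delta_pos":[0,0,-0.06],"angular":[0,0,0],"grip":0.05}
  ]
}}

```text
clock: 6.88
eef_pos: [0.4829, -0.3057, 0.1744]
orientation: [-0.215, 3.132, -0.002]
ft_force: [1.6, 0.7, 0.0]
grip_width: 0.583
```

```bash
python3 - <<'E'
from h import *
for n in["scene","top"]:
    cv2.imwrite(f"pics/{n}3.png",imaging.capture(n)[:,:,::-1])
S=seat(YS); R=(0,0,255)
pl=[(ap(S,circ(.019,0)),(0,255,0)),(ap(S,circ(.005,.021)),R),(ap(S,[[0,0,0],[0,0,.028]]),(255,0,0))]
overlay("scene","pics/scene3.png",[],130,180,120,150,4,"pics/g1.png")
overlay("scene","pics/scene3.png",pl,270,240,45,45,14,"pics/g2.png")
overlay("top","pics/top3.png",pl,325,225,45,40,14,"pics/g3.png")
M,s=cur(); print(M.round(3))
# gauge grasp
g=pose2(.5076,.2793,-.27)[:3,:3]
T=mk([.5076,.2793,.20],-g[:,1],[0,0,-1]); plan(T)
E
```

```text
[[-0.99  -0.138  0.018  0.487]
 [-0.138  0.99  -0.008 -0.308]
 [-0.016 -0.011 -1.     0.181]
 [ 0.     0.     0.     1.   ]]
dist 0.5877 turn deg 66.6 rows 11
  pos [-0.0092, 0.0526, -0.0021] ang [-0.002, 0.001, -0.106]
  pos [-0.0147, 0.0513, -0.002] ang [-0.002, 0.001, -0.106]
  pos [-0.02, 0.0495, -0.002] ang [-0.002, 0.001, -0.106]
  pos [-0.0252, 0.0471, -0.0019] ang [-0.002, 0.001, -0.106]
  pos [-0.03, 0.0442, -0.0019] ang [-0.002, 0.001, -0.106]
  pos [-0.0345, 0.0408, -0.0018] ang [-0.002, 0.001, -0.106]
  pos [-0.0386, 0.0369, -0.0018] ang [-0.002, 0.001, -0.106]
  pos [-0.0423, 0.0327, -0.0017] ang [-0.002, 0.001, -0.106]
  pos [-0.0455, 0.028, -0.0017] ang [-0.002, 0.001, -0.106]
  pos [-0.0482, 0.0231, -0.0017] ang [-0.002, 0.001, -0.106]
  pos [-0.0503, 0.0179, -0.0017] ang [-0.002, 0.001, -0.106]
```

View pics/g1.png

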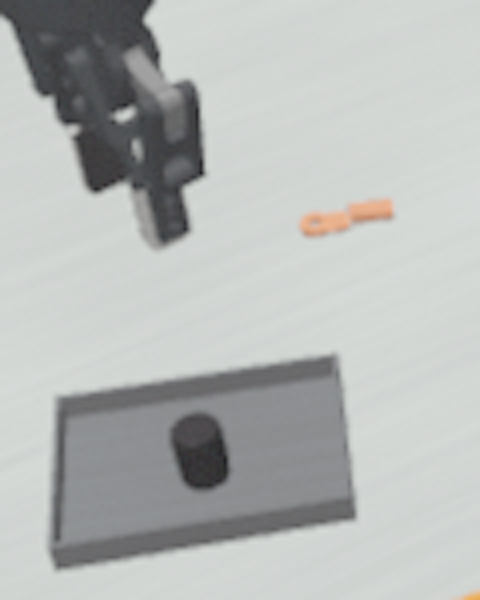

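View pics/g2.png

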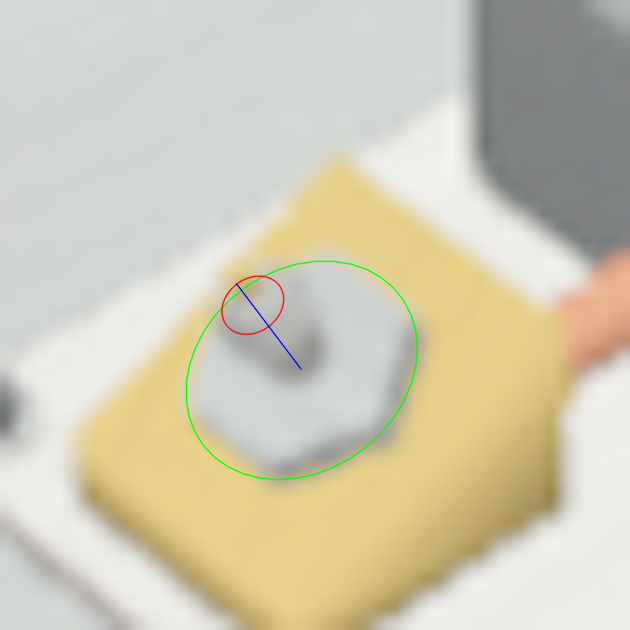

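View pics/g3.png

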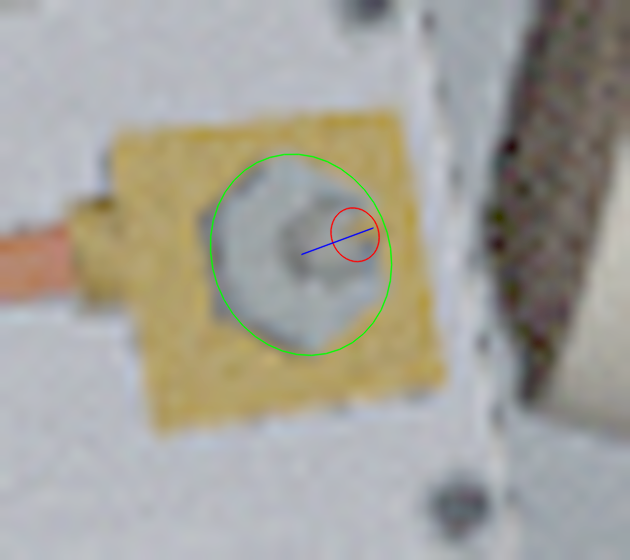

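Emit:
{"op": "send_rows", "data": {
  "targets": [
    {"delta_pos":[-0.009,0.053,-0.004],"angular":[-0.002,0.001,-0.106],"grip":0.065},
    {"delta_pos":[-0.015,0.051,-0.004],"angular":[-0.002,0.001,-0.106],"grip":0.065},
    {"delta_pos":[-0.02,0.05,-0.004],"angular":[-0.002,0.001,-0.106],"grip":0.065},
    {"delta_pos":[-0.025,0.047,-0.002],"angular":[-0.002,0.001,-0.106],"grip":0.065},
    {"delta_pos":[-0.03,0.044,-0.002],"angular":[-0.002,0.001,-0.106],"grip":0.065}
  ]
}}

```text
clock: 7.6
eef_pos: [0.4958, -0.0365, 0.1982]
orientation: [-1.039, 2.948, -0.011]
ft_force: [0.9, 0.3, -0.0]
grip_width: 0.76
```

Emit:
{"op": "send_rows", "data": {
  "targets": [
    {"delta_pos":[-0.034,0.041,-0.002],"angular":[-0.002,0.001,-0.106],"grip":0.065},
    {"delta_pos":[-0.039,0.037,-0.002],"angular":[-0.002,0.001,-0.106],"grip":0.065},
    {"delta_pos":[-0.042,0.033,-0.002],"angular":[-0.002,0.001,-0.106],"grip":0.065},
    {"delta_pos":[-0.045,0.028,-0.002],"angular":[-0.002,0.001,-0.106],"grip":0.065},
    {"delta_pos":[-0.048,0.023,-0.002],"angular":[-0.002,0.001,-0.106],"grip":0.065}
  ]
}}

```text
clock: 8.22
eef_pos: [0.4975, 0.239, 0.2101]
orientation: [-1.803, 2.561, -0.006]
ft_force: [1.1, -1.0, -0.2]
grip_width: 0.762
```

```bash
cat >> h.py <<'E'
def gtcp(z,x=.5076,y=.2793,yaw=-.27):
    g=pose2(x,y,yaw)[:3,:3]; return mk([x,y,z],-g[:,1],[0,0,-1])
E
python3 - <<'E'
from h import *
print(cur()[0].round(3)); plan(gtcp(.15))
E
```

```text
[[-0.337 -0.941  0.01   0.497]
 [-0.941  0.337  0.003  0.239]
 [-0.006 -0.009 -1.     0.21 ]
 [ 0.     0.     0.     1.   ]]
dist 0.073 turn deg 4.3 rows 2
  pos [-0.0205, 0.0023, 0.0301] ang [-0.004, 0.003, -0.037]
  pos [-0.0206, 0.0014, 0.0301] ang [-0.004, 0.003, -0.037]
```

Emit:
{"op": "send_rows", "data": {
  "targets": [
    {"delta_pos":[-0.021,0.002,0.03],"angular":[-0.004,0.003,-0.037],"grip":0.065},
    {"delta_pos":[-0.02,0.001,0.02],"angular":[-0.004,0.003,-0.037],"grip":0.065},
    {"delta_pos":[0,0,0],"angular":[0,0,0],"grip":0.065}
  ]
}}

```text
clock: 8.6
eef_pos: [0.5081, 0.2848, 0.1594]
orientation: [-1.911, 2.489, -0.001]
ft_force: [-0.2, -0.2, -0.1]
grip_width: 0.765
```

```bash
python3 - <<'E'
from h import *
for n in["scene"]:
    cv2.imwrite(f"pics/{n}4.png",imaging.capture(n)[:,:,::-1])
overlay("scene","pics/scene4.png",[],345,100,100,130,5,"pics/k1.png")
plan(gtcp(.056))
E
```

```text
dist 0.1044 turn deg 0.5 rows 2
  pos [0.0026, -0.0002, 0.0522] ang [-0.002, 0.002, 0.004]
  pos [0.0026, -0.0002, 0.0522] ang [-0.002, 0.002, 0.004]
```

View pics/k1.png

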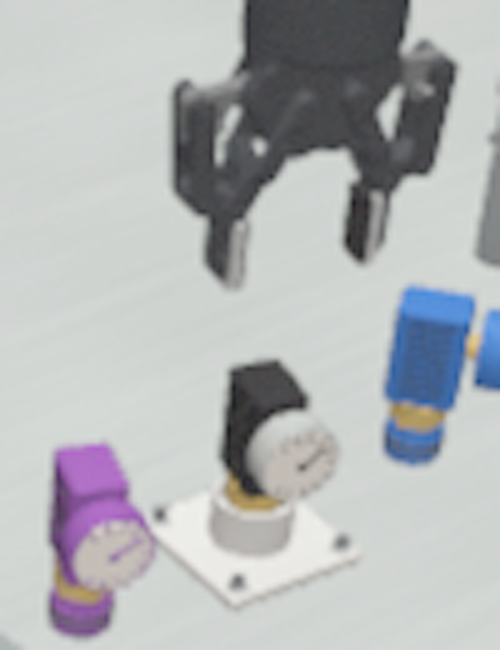

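Emit:
{"op": "send_rows", "data": {
  "targets": [
    {"delta_pos":[0.003,0,0.03],"angular":[0,0,0.008],"grip":0.065},
    {"delta_pos":[0.002,0,0.04],"angular":[0,0,0],"grip":0.065},
    {"delta_pos":[0,0,0.025],"angular":[0,0,0],"grip":0.065},
    {"delta_pos":[0,0,0],"angular":[0,0,0],"grip":0.065}
  ]
}}

```text
clock: 9.15
eef_pos: [0.5095, 0.2783, 0.0685]
orientation: [-1.889, 2.493, -0.001]
ft_force: [-0.9, -0.2, 1.0]
grip_width: 0.759
```

```bash
python3 - <<'E'
from h import *
for n in["scene"]:
    cv2.imwrite(f"pics/{n}5.png",imaging.capture(n)[:,:,::-1])
overlay("scene","pics/scene5.png",[],345,120,100,110,6,"pics/k2.png")
plan(gtcp(.056))
E
```

```text
dist 0.0141 turn deg 1.0 rows 1
  pos [0.0006, 0.0029, 0.0138] ang [-0.011, 0.013, -0.003]
```

View pics/k2.png

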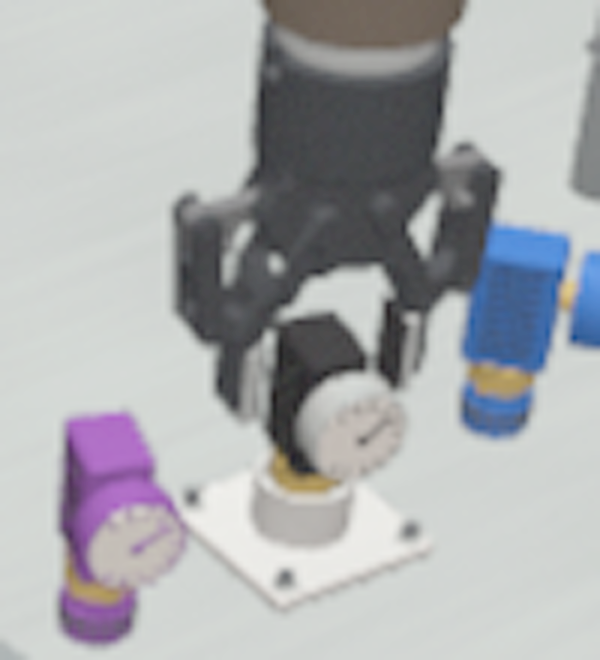

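Emit:
{"op": "send_rows", "data": {
  "targets": [
    {"delta_pos":[0.0006,0.003,0.013],"angular":[-0.011,0.013,-0.003],"grip":0.065},
    {"delta_pos":[0,0,0],"angular":[0,0,0],"grip":0.02},
    {"delta_pos":[0,0,0],"angular":[0,0,0],"grip":0.02},
    {"delta_pos":[0,0,0],"angular":[0,0,0],"grip":0.02},
    {"delta_pos":[0,0,0],"angular":[0,0,0],"grip":0.02}
  ],
  "squeeze": 60
}}

```text
clock: 9.82
eef_pos: [0.5092, 0.2804, 0.0601]
orientation: [-1.898, 2.496, 0.001]
ft_force: [-0.6, 0.0, -2.2]
grip_width: 0.346
```

```bash
python3 - <<'E'
from h import *
M,s=cur(); print(M.round(4),s["grip_width"]*.0854,s["ft_force"],s["moment"])
E
```

```text
[[-0.2671 -0.9637  0.0042  0.5092]
 [-0.9636  0.2671  0.0042  0.2804]
 [-0.0051 -0.0029 -1.      0.0601]
 [ 0.      0.      0.      1.    ]] 0.029582221209519567 [-5.97939970e-01  5.70809811e-04 -2.17173956e+00] [-0.03450127 -0.1275439  -0.02266631]
```

Emit:
{"op": "send_rows", "data": {
  "targets": [
    {"delta_pos":[0,0,-0.02],"angular":[0,0,0],"grip":0.02},
    {"delta_pos":[0,0,-0.04],"angular":[0,0,0],"grip":0.02},
    {"delta_pos":[0,0,-0.05],"angular":[0,0,0],"grip":0.02},
    {"delta_pos":[0,0,-0.02],"angular":[0,0,0],"grip":0.02},
    {"delta_pos":[0,0,0],"angular":[0,0,0],"grip":0.02}
  ]
}}

```text
clock: 10.45
eef_pos: [0.5055, 0.2782, 0.1891]
orientation: [1.896, -2.498, -0.004]
ft_force: [-0.1, 0.8, -2.2]
grip_width: 0.347
```

```bash
cat >> h.py <<'E'
TG=.052
def gfromtcp(M,dy=0.,tg=None):
    # gauge frame from tool: x=-tool y, y=-tool x, z=-tool z
    G=np.eye(4); G[:3,:3]=np.c_[-M[:3,1],-M[:3,0],-M[:3,2]]; G[:3,3]=M[:3,3]+M[:3,2]*(TG if tg is None else tg)+M[:3,1]*dy; return G
def gpolys(G):
    return [(ap(G,circ(.0165,z)),(0,0,255)) for z in(0,.022)]+[(ap(G,rect(.02,.015,z)),(0,255,0)) for z in(.036,.096)]+[(ap(G,dialc(x)),(0,255,255)) for x in(.026,.043)]
E
python3 - <<'E'
from h import *
for n in["scene","top"]:
    cv2.imwrite(f"pics/{n}6.png",imaging.capture(n)[:,:,::-1])
M,s=cur(); print(M.round(4),s["grip_width"],s["ft_force"]); G=gfromtcp(M)
u=proj("scene",G[:3,3])[0].astype(int)
overlay("scene","pics/scene6.png",gpolys(G),u[0]-40,u[1]-65,80,80,9,"pics/k3.png")
overlay("scene","pics/scene6.png",[],u[0]-40,u[1]-65,80,80,9,"pics/k3b.png")
E
```

```text
[[-0.2692 -0.963  -0.0091  0.5046]
 [-0.9631  0.2693 -0.0041  0.2774]
 [ 0.0064  0.0076 -1.      0.187 ]
 [ 0.      0.      0.      1.    ]] 0.34536177677303626 [-0.14342154  0.26634683 -3.9613231 ]
```

View pics/k3.png

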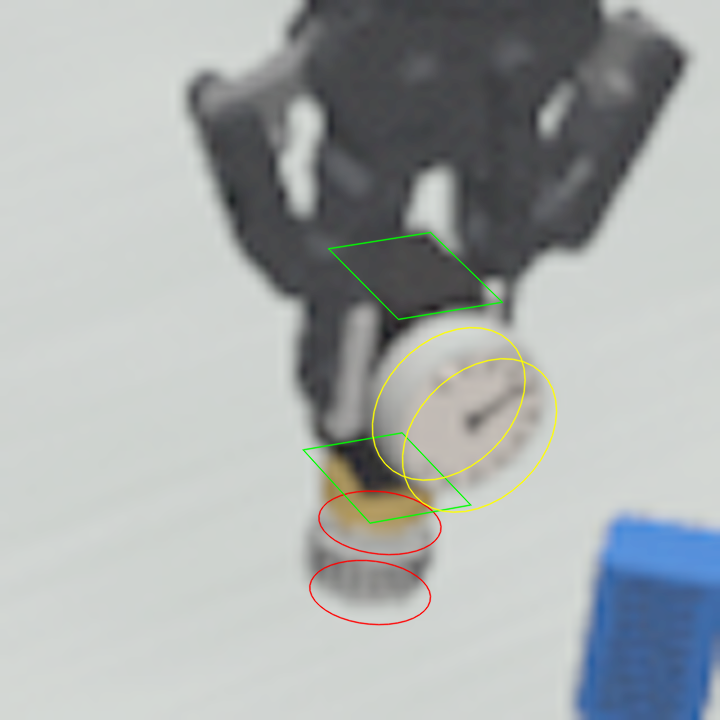

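View pics/k3b.png

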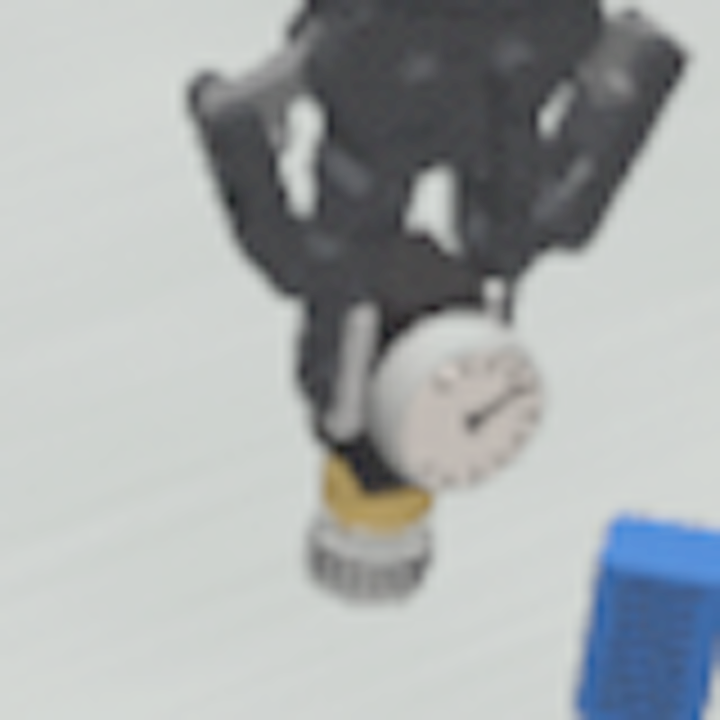

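```bash
python3 - <<'E'
from h import *
a,_=cur()
for n in["scene","top"]:
    cv2.imwrite(f"pics/{n}7.png",imaging.capture(n)[:,:,::-1])
M,s=cur(); print(a[:3,3],M[:3,3],s["ft_force"])
for i,(tg,dy) in enumerate([(.052,0),(.047,0.0),(.047,-.003)]):
    G=gfromtcp(M,dy,tg)
    u=proj("scene",G[:3,3])[0].astype(int)
    overlay("scene","pics/scene7.png",gpolys(G),350,125,60,75,8,f"pics/m{i}.png")
    overlay("top","pics/top7.png",gpolys(G),180,235,55,60,8,f"pics/n{i}.png")
a=[np.vstack([cv2.imread(f"pics/m{i}.png"),np.zeros((10,480,3),np.uint8)])[:600] for i in(0,1)]
cv2.imwrite("pics/mm.png",np.hstack([x[:, 60:440] for x in a]))
E
```

```text
[0.50463207 0.27741754 0.18697924] [0.50449583 0.27718426 0.18621915] [-4.48601516e-04  6.91972567e-01 -3.82528949e+00]
```

View pics/mm.png

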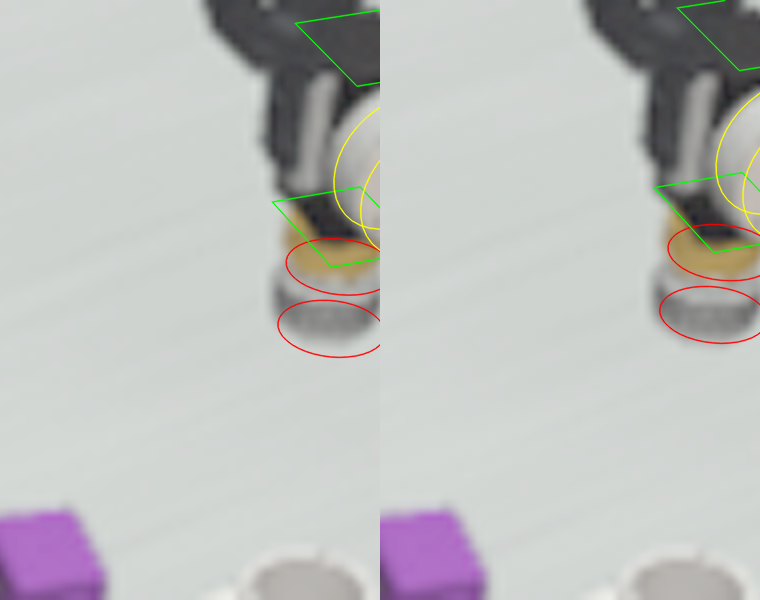

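View pics/n1.png

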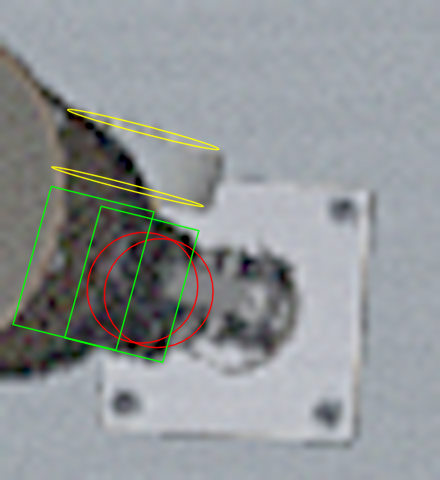

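```bash
cat >> h.py <<'E'
TG=.047
def gpress(d,dx=0.,dy=0.):  # mouth d above seat; dx,dy correction in seat frame
    S=seat(YS); p=S[:3,3]+S[:3,2]*(d+TG)+S[:3,0]*dx+S[:3,1]*dy; return mk(p,-S[:3,1],-S[:3,2])
E
python3 - <<'E'
from h import *
plan(gpress(.10))
E
```

```text
dist 0.4318 turn deg 34.3 rows 8
  pos [0.0485, -0.0236, 0.0013] ang [-0.01, -0.055, -0.05]
  pos [0.0496, -0.0211, -0.0016] ang [-0.01, -0.055, -0.05]
  pos [0.0505, -0.0186, -0.0045] ang [-0.01, -0.055, -0.05]
  pos [0.051, -0.016, -0.0075] ang [-0.01, -0.055, -0.05]
  pos [0.0513, -0.0133, -0.0104] ang [-0.01, -0.055, -0.05]
  pos [0.0512, -0.0106, -0.0133] ang [-0.01, -0.055, -0.05]
  pos [0.0509, -0.0079, -0.0162] ang [-0.01, -0.055, -0.05]
  pos [0.0502, -0.0052, -0.019] ang [-0.01, -0.055, -0.05]
```

Emit:
{"op": "send_rows", "data": {
  "targets": [
    {"delta_pos":[0.048,-0.024,-0.005],"angular":[-0.01,-0.055,-0.05],"grip":0.02},
    {"delta_pos":[0.05,-0.021,-0.005],"angular":[-0.01,-0.055,-0.05],"grip":0.02},
    {"delta_pos":[0.05,-0.019,-0.006],"angular":[-0.01,-0.055,-0.05],"grip":0.02},
    {"delta_pos":[0.051,-0.016,-0.008],"angular":[-0.01,-0.055,-0.05],"grip":0.02},
    {"delta_pos":[0.051,-0.013,-0.01],"angular":[-0.01,-0.055,-0.05],"grip":0.02}
  ]
}}

```text
clock: 11.28
eef_pos: [0.5533, 0.0097, 0.184]
orientation: [-2.085, 2.092, 0.324]
ft_force: [1.4, 0.4, -3.7]
grip_width: 0.343
```

```bash
python3 - <<'E'
from h import *
plan(gpress(.10)); print(manip.read_state()["q"].round(2))
E
```

```text
dist 0.1599 turn deg 12.0 rows 3
  pos [0.051, -0.0095, -0.0124] ang [-0.005, -0.053, -0.045]
  pos [0.0506, -0.0072, -0.0151] ang [-0.005, -0.053, -0.045]
  pos [0.05, -0.0048, -0.0178] ang [-0.005, -0.053, -0.045]
[ 0.15  0.34 -0.11 -0.31 -1.14  1.55]
```

Emit:
{"op": "send_rows", "data": {
  "targets": [
    {"delta_pos":[0.051,-0.01,-0.012],"angular":[-0.005,-0.053,-0.045],"grip":0.02},
    {"delta_pos":[0.05,-0.007,-0.015],"angular":[-0.005,-0.053,-0.045],"grip":0.02},
    {"delta_pos":[0.05,-0.005,-0.018],"angular":[-0.005,-0.053,-0.045],"grip":0.02},
    {"delta_pos":[0,0,0],"angular":[0,0,0],"grip":0.02}
  ]
}}

```text
clock: 11.78
eef_pos: [0.5817, -0.1575, 0.1685]
orientation: [-2.114, 1.859, 0.484]
ft_force: [-0.6, 1.7, -2.4]
grip_width: 0.347
```

```bash
python3 - <<'E'
from h import *
plan(gpress(.05)); print(manip.read_state()["q"].round(2))
E
```

```text
dist 0.048 turn deg 0.6 rows 1
  pos [-0.0123, -0.0017, 0.0464] ang [0.006, 0.007, -0.007]
[-0.22  0.52  0.14 -0.42 -1.38  2.04]
```

Emit:
{"op": "send_rows", "data": {
  "targets": [
    {"delta_pos":[-0.012,-0.002,0.01],"angular":[0.006,0.007,-0.007],"grip":0.02},
    {"delta_pos":[0,0,0.03],"angular":[0,0,0],"grip":0.02},
    {"delta_pos":[0,0,0],"angular":[0,0,0],"grip":0.02},
    {"delta_pos":[0,0,0],"angular":[0,0,0],"grip":0.02}
  ]
}}

```text
clock: 12.28
eef_pos: [0.5787, -0.1238, 0.1351]
orientation: [-2.126, 1.852, 0.473]
ft_force: [0.2, 0.7, -3.1]
grip_width: 0.339
```

```bash
python3 - <<'E'
from h import *
plan(gpress(.05))
for n in["scene","top"]:
    cv2.imwrite(f"pics/{n}8.png",imaging.capture(n)[:,:,::-1])
M,s=cur(); G=gfromtcp(M); S=seat(YS)
pl=gpolys(G)+[(ap(S,circ(.019,0)),(255,0,0)),(ap(S,[[0,0,0],[0,0,.09]]),(255,0,255))]
overlay("scene","pics/scene8.png",pl,235,185,85,100,7,"pics/p1.png")
overlay("scene","pics/scene8.png",[],235,185,85,100,7,"pics/p2.png")
overlay("top","pics/top8.png",pl,310,190,85,90,7,"pics/p3.png")
print(np.linalg.inv(S)@G)
E
```

```text
dist 0.0042 turn deg 0.3 rows 1
  pos [0.0038, 0.0001, 0.0017] ang [0.004, -0.001, 0.003]
[[ 9.99990321e-01 -2.02517482e-03  3.90593731e-03 -3.07716154e-04]
 [ 2.02472325e-03  9.99997943e-01  1.19562746e-04  3.50193711e-03]
 [-3.90617141e-03 -1.11653147e-04  9.99992365e-01  5.16509701e-02]
 [ 0.00000000e+00  0.00000000e+00  0.00000000e+00  1.00000000e+00]]
```

View pics/p1.png

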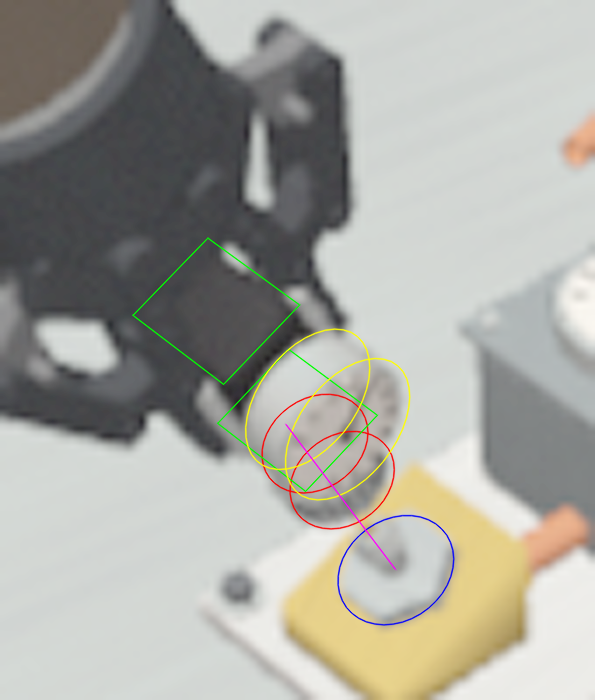

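View pics/p2.png

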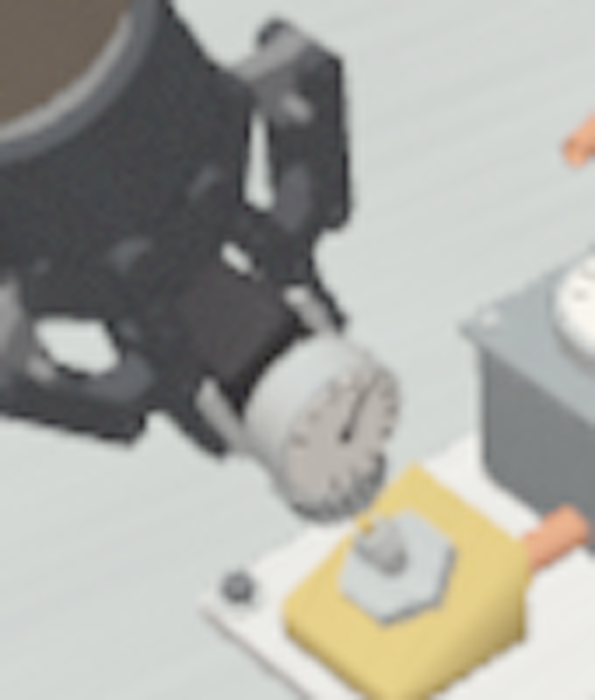

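View pics/p3.png

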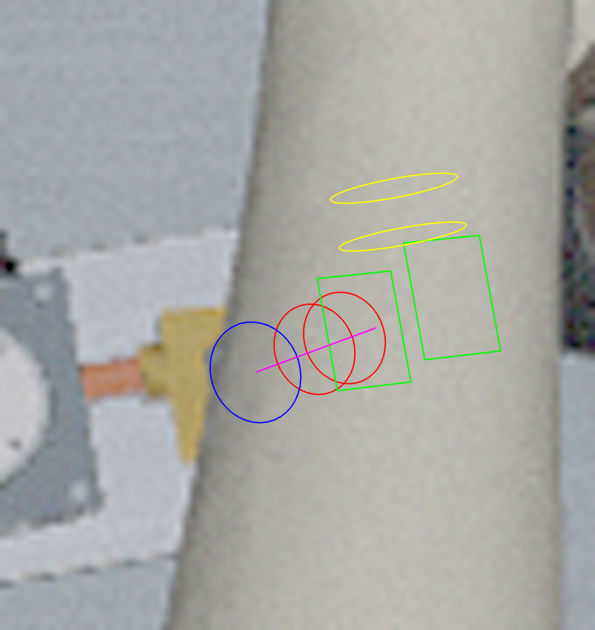

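Emit:
{"op": "send_rows", "data": {
  "targets": [
    {"delta_pos":[0.0035,0,0.01],"angular":[0.004,0,0.003],"grip":0.02},
    {"delta_pos":[0,0,0.005],"angular":[0,0,0],"grip":0.02},
    {"delta_pos":[0,0,0],"angular":[0,0,0],"grip":0.02}
  ],
  "squeeze": 80
}}

```text
clock: 12.75
eef_pos: [0.5787, -0.1211, 0.1201]
orientation: [-2.119, 1.855, 0.466]
ft_force: [0.6, -0.4, -3.1]
grip_width: 0.342
```

```bash
cat > st.py <<'E'
from h import *
import sys
M,s=cur(); G=gfromtcp(M); S=seat(YS); D=np.linalg.inv(S)@G
print("mouth in seat mm",(D[:3,3]*1000).round(2),"tilt",(D[:2,2]).round(4),"t",s["clock"],"grip",s["grip_width"].round(3))
f=S[:3,:3].T@s["ft_force"]; print("F in seat",f.round(2),"raw",s["ft_force"].round(2),"mom",s["moment"].round(2))
plan(gpress(float(sys.argv[1]) if len(sys.argv)>1 else 0.0))
E
python3 st.py .03
```

```text
Traceback (most recent call last):
  File "st.py", line 4, in <module>
    print("mouth in seat mm",(D[:3,3]*1000).round(2),"tilt",(D[:2,2]).round(4),"t",s["clock"],"grip",s["grip_width"].round(3))
                                                                                                     ^^^^^^^^^^^^^^^^^^^^^
AttributeError: 'float' object has no attribute 'round'
```

```bash
sed -i 's/s\["grip_width"\].round(3)/round(s["grip_width"],3)/' st.py; python3 st.py .03
```

```text
mouth in seat mm [ 0.54 -0.13 37.02] tilt [-0.0027  0.0013] t 12.75 grip 0.342
F in seat [ 0.55 -1.73 -2.58] raw [ 0.61 -0.4  -3.07] mom [-1.26 -0.18  0.01]
dist 0.007 turn deg 0.2 rows 1
  pos [-0.0001, 0.0004, 0.007] ang [-0.003, -0.001, -0.0]
```

Emit:
{"op": "send_rows", "data": {
  "targets": [
    {"delta_pos":[0,0.0004,0.01],"angular":[0,0,0],"grip":0.02},
    {"delta_pos":[0,0,0.01],"angular":[0,0,0],"grip":0.02},
    {"delta_pos":[0,0,0],"angular":[0,0,0],"grip":0.02},
    {"delta_pos":[0,0,0],"angular":[0,0,0],"grip":0.02}
  ]
}}

```text
clock: 13.25
eef_pos: [0.5781, -0.1121, 0.101]
orientation: [-2.118, 1.854, 0.464]
ft_force: [0.6, -0.3, -2.6]
grip_width: 0.345
```

```bash
python3 st.py .0; python3 - <<'E'
from h import *
cv2.imwrite(f"pics/scene9.png",imaging.capture("scene")[:,:,::-1])
S=seat(YS); G=gfromtcp(cur()[0])
overlay("scene","pics/scene9.png",[],255,205,65,80,9,"pics/q1.png")
E
```

```text
mouth in seat mm [ 1.23  0.03 15.88] tilt [-0.0047  0.0012] t 13.25 grip 0.345
F in seat [ 0.55 -1.41 -2.16] raw [ 0.6  -0.29 -2.56] mom [-1.09 -0.34 -0.12]
dist 0.0159 turn deg 0.3 rows 1
  pos [0.0001, 0.0011, 0.0159] ang [-0.005, -0.001, -0.0]
```

View pics/q1.png

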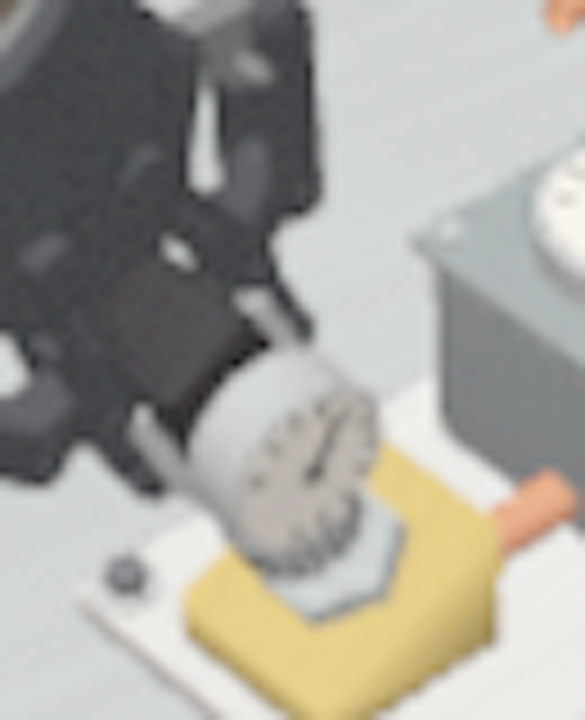

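Emit:
{"op": "send_rows", "data": {
  "targets": [
    {"delta_pos":[0,0.001,0.005],"angular":[-0.005,0,0],"grip":0.02},
    {"delta_pos":[0,0,0.005],"angular":[0,0,0],"grip":0.02},
    {"delta_pos":[0,0,0],"angular":[0,0,0],"grip":0.02}
  ]
}}

```text
clock: 13.68
eef_pos: [0.5777, -0.1087, 0.0939]
orientation: [-2.122, 1.853, 0.464]
ft_force: [0.1, -0.7, 0.8]
grip_width: 0.341
```

```bash
python3 st.py .0
```

```text
mouth in seat mm [1.23 0.02 7.95] tilt [-0.0025  0.0031] t 13.675 grip 0.341
F in seat [-0.03 -0.32  1.08] raw [ 0.07 -0.74  0.84] mom [-0.73 -0.06  0.01]
dist 0.008 turn deg 0.3 rows 1
  pos [0.0001, 0.0011, 0.0079] ang [-0.003, -0.003, 0.002]
```

Emit:
{"op": "send_rows", "data": {
  "targets": [
    {"delta_pos":[0,0.0005,0.006],"angular":[0,0,0],"grip":0.02},
    {"delta_pos":[0,0,0.006],"angular":[0,0,0],"grip":0.02}
  ]
}}

```text
clock: 13.92
eef_pos: [0.5784, -0.1075, 0.0908]
orientation: [-2.131, 1.847, 0.453]
ft_force: [-6.4, -8.4, 32.8]
grip_width: 0.341
```

```bash
python3 st.py .0
```

```text
mouth in seat mm [ 2.21 -0.56  4.69] tilt [-0.0053  0.0092] t 13.925 grip 0.341
F in seat [-7.49  7.06 32.93] raw [-6.42 -8.44 32.83] mom [1.35 2.46 1.03]
dist 0.0051 turn deg 0.8 rows 1
  pos [-0.0002, 0.002, 0.0047] ang [-0.005, -0.009, 0.01]
```

```bash
python3 - <<'E'
from h import *
cv2.imwrite(f"pics/scene10.png",imaging.capture("scene")[:,:,::-1])
S=seat(YS); G=S.copy(); G0=gfromtcp(cur()[0]); G[:3,:3]=G0[:3,:3]
overlay("scene","pics/scene10.png",gpolys(G),255,205,65,80,9,"pics/q2.png")
overlay("scene","pics/scene10.png",[],255,205,65,80,9,"pics/q3.png")
E
python3 st.py
```

```text
mouth in seat mm [ 2.18 -0.56  4.77] tilt [-0.0056  0.0094] t 13.975 grip 0.341
F in seat [-4.96  3.63 22.87] raw [-4.07 -6.98 22.26] mom [0.47 1.65 0.74]
dist 0.0051 turn deg 0.8 rows 1
  pos [-0.0002, 0.0019, 0.0048] ang [-0.006, -0.009, 0.01]
```

View pics/q2.png

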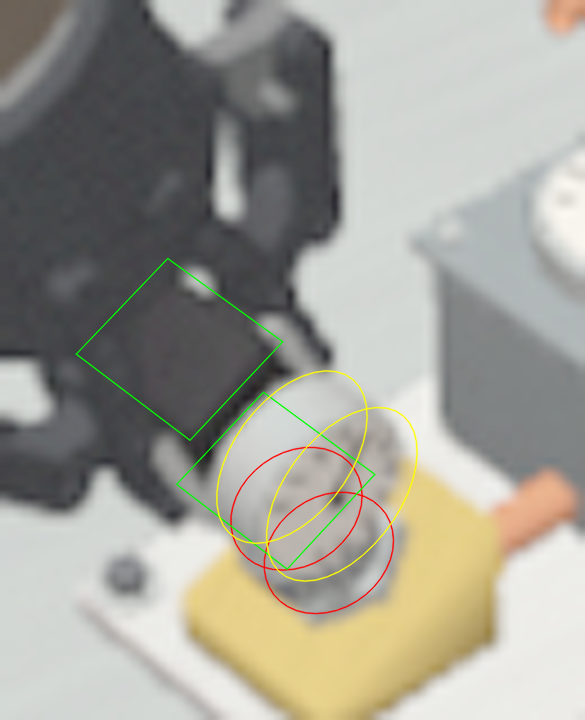

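View pics/q3.png

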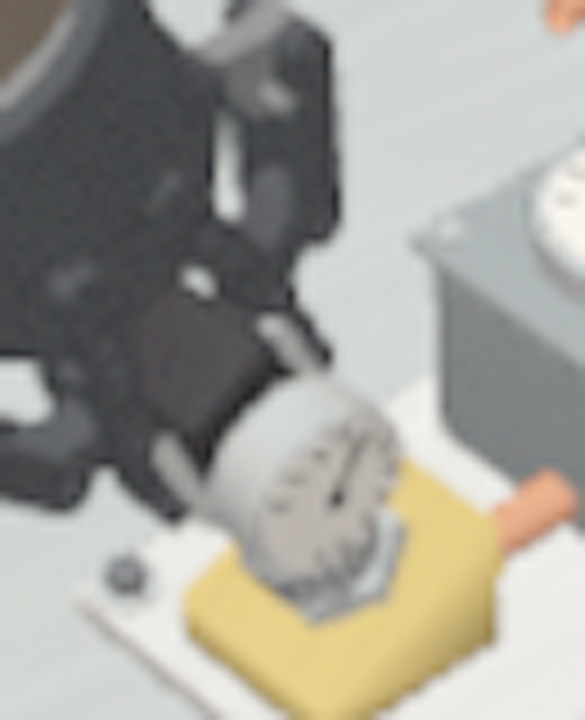

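Emit:
{"op": "send_rows", "data": {
  "targets": [
    {"delta_pos":[-0.0005,0.0015,0.003],"angular":[-0.005,-0.009,0.0],"grip":0.02},
    {"delta_pos":[0,0.0005,0.003],"angular":[0,0,0],"grip":0.02}
  ]
}}

```text
clock: 14.22
eef_pos: [0.5781, -0.1076, 0.0909]
orientation: [-2.131, 1.84, 0.454]
ft_force: [-1.0, -2.9, 11.9]
grip_width: 0.343
```

```bash
python3 st.py
```

```text
mouth in seat mm [ 2.   -0.43  4.85] tilt [-0.0071  0.0056] t 14.225 grip 0.343
F in seat [-1.39  2.54 11.91] raw [-1.02 -2.9  11.87] mom [0.1  0.62 0.23]
dist 0.0051 turn deg 1.0 rows 1
  pos [-0.0002, 0.0017, 0.0048] ang [-0.007, -0.006, 0.015]
```

```bash
python3 - <<'E'
from h import *
ims=[imaging.capture("scene")[:,:,::-1].astype(float) for _ in range(4)]
cv2.imwrite("pics/scene11.png",np.mean(ims,0).astype(np.uint8))
S=seat(YS); G0=gfromtcp(cur()[0])
out=[]
for d in (0,.005):
    G=S.copy(); G[:3,:3]=G0[:3,:3]; G[:3,3]+=S[:3,2]*d
    overlay("scene","pics/scene11.png",[(ap(G,circ(.0165,0)),(0,0,255)),(ap(G,dialc(.026)),(0,255,255)),(ap(G,dialc(.043)),(0,255,255)),(ap(S,circ(.019,0)),(255,0,0)),(ap(S,circ(.019,-.008)),(255,0,0))],272,235,38,45,13,"pics/t.png"); out.append(cv2.imread("pics/t.png")[:, :390 if d==0 else 400])
cv2.imwrite("pics/r1.png",np.hstack(out))
overlay("scene","pics/scene11.png",[],272,235,38,45,13,"pics/r2.png")
E
python3 st.py
```

```text
mouth in seat mm [ 1.99 -0.4   4.86] tilt [-0.0069  0.0057] t 14.425 grip 0.343
F in seat [-0.92  2.68 11.17] raw [-0.61 -2.39 11.26] mom [-0.11  0.46  0.19]
dist 0.0051 turn deg 1.0 rows 1
  pos [-0.0002, 0.0017, 0.0048] ang [-0.007, -0.006, 0.015]
```

View pics/r1.png

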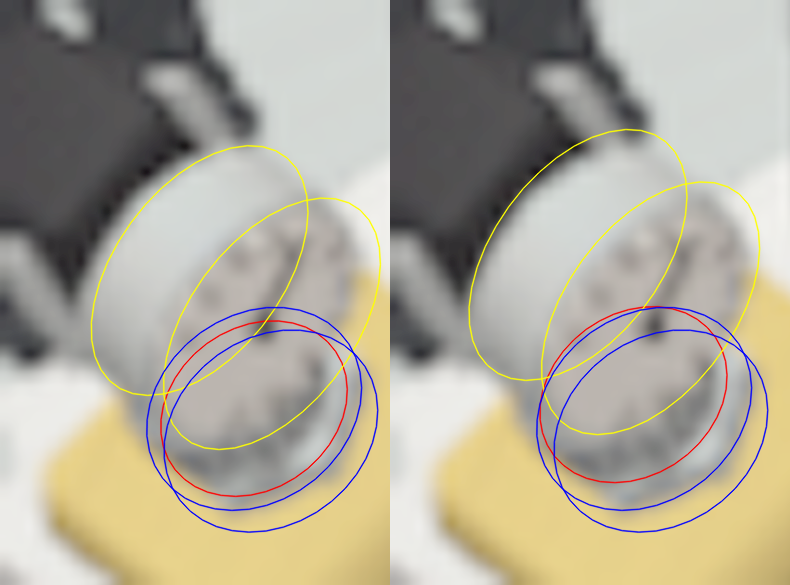

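View pics/r2.png

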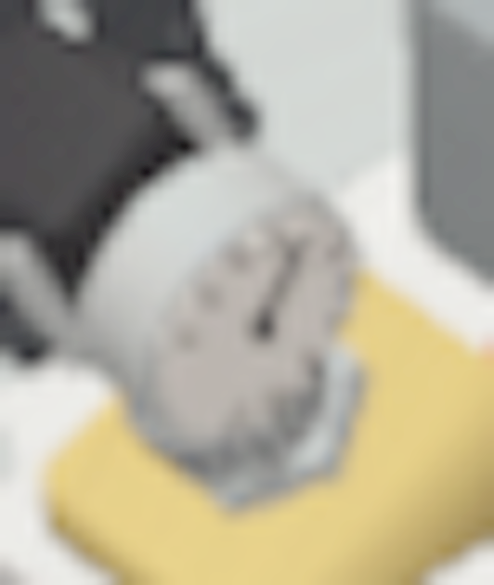

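```bash
python3 - <<'E'
from h import *
S=seat(YS)
def hexa(phi,z): t=np.radians(phi)+np.arange(7)*np.pi/3; return np.c_[.019*np.cos(t),.019*np.sin(t),z+0*t]
o=[]
for phi in(0,30):
    overlay("scene","pics/scene3.png",[(ap(S,hexa(phi,z)),(0,0,255)) for z in(0,-.008)],272,240,38,45,10,"pics/t.png"); o.append(cv2.imread("pics/t.png"))
cv2.imwrite("pics/s1.png",np.hstack(o))
E
```

```text
(no output)
```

View pics/s1.png

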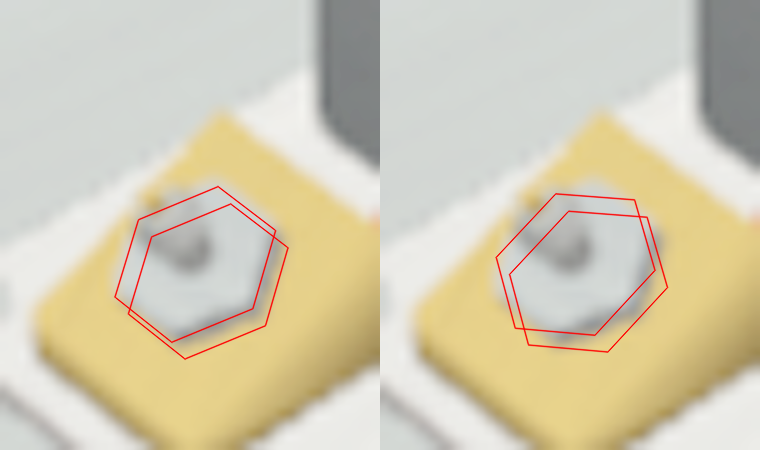

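```bash
python3 - <<'E'
from h import *
S=seat(YS)
im=cv2.imread("pics/scene11.png").astype(np.float32).mean(2); im0=cv2.imread("pics/scene3.png").astype(np.float32).mean(2)
# direction in seat plane: sample several azimuths phi, project point (r,phi,z)
def hr(phi): 
    a=(np.degrees(phi)%60)-30; return .0165/np.cos(np.radians(a))
for ph in(-60,-45,-30,-15,0,15):
    p=np.radians(ph); e=np.array([np.cos(p),np.sin(p),0])
    def P(r,z): return proj("scene",ap(S,[e*r+[0,0,z]]))[0]
    a=P(0,0); b=P(.03,-.004); L=np.linalg.norm(b-a); u=(b-a)/L
    f=lambda q:round(float((q-a)@u),2)
    print("az",ph,"m0",f(P(.0165,0)),"m5",f(P(.0165,.005)),"hextop",f(P(hr(p),0)),"hexbase",f(P(hr(p),-.008)))
    t=np.arange(2,12,.5); xy=a+t[:,None]*u
    for I in(im,im0): print("  ",[int(v) for v in cv2.remap(I,xy[:,0].astype(np.float32)[None],xy[:,1].astype(np.float32)[None],cv2.INTER_LINEAR)[0]])
E
```

```text
az -60 m0 7.09 m5 6.24 hextop 8.19 hexbase 9.53
   [82, 77, 73, 72, 71, 75, 82, 88, 94, 97, 97, 100, 105, 111, 119, 125, 127, 127, 128, 128]
   [140, 144, 144, 145, 146, 147, 148, 143, 135, 123, 106, 100, 106, 111, 120, 126, 127, 128, 128, 128]
az -45 m0 6.72 m5 5.64 hextop 6.96 hexbase 8.68
   [78, 72, 67, 69, 74, 80, 86, 88, 89, 90, 91, 101, 113, 121, 127, 129, 129, 129, 129, 129]
   [142, 145, 144, 144, 145, 143, 139, 127, 112, 103, 94, 101, 113, 121, 127, 129, 129, 129, 129, 129]
az -30 m0 6.42 m5 5.16 hextop 6.42 hexbase 8.41
   [79, 71, 64, 63, 69, 75, 80, 84, 84, 86, 97, 109, 119, 127, 128, 128, 128, 128, 127, 127]
   [142, 146, 145, 144, 143, 138, 127, 114, 97, 87, 98, 109, 119, 127, 128, 128, 128, 128, 128, 127]
az -15 m0 6.28 m5 4.94 hextop 6.5 hexbase 8.62
   [81, 74, 71, 73, 79, 89, 100, 103, 98, 97, 101, 109, 118, 126, 127, 127, 127, 127, 127, 126]
   [141, 147, 147, 147, 145, 141, 135, 121, 106, 99, 102, 109, 118, 126, 127, 127, 127, 127, 127, 127]
az 0 m0 6.34 m5 5.05 hextop 7.33 hexbase 9.39
   [78, 71, 69, 67, 77, 97, 117, 124, 123, 116, 104, 98, 101, 111, 119, 124, 126, 127, 127, 126]
   [141, 146, 148, 148, 148, 149, 148, 140, 129, 116, 104, 97, 100, 111, 120, 124, 127, 128, 128, 127]
az 15 m0 6.59 m5 5.44 hextop 6.83 hexbase 8.65
   [74, 69, 68, 70, 76, 89, 109, 125, 121, 114, 106, 101, 108, 118, 123, 126, 127, 127, 127, 127]
   [138, 145, 147, 147, 147, 147, 147, 145, 131, 117, 107, 101, 109, 118, 123, 126, 127, 127, 127, 127]
```

```bash
python3 - <<'E'
from h import *
overlay("scene","pics/scene7.png",[],378,150,30,32,20,"pics/u1.png")
overlay("scene","pics/scene8.png",[],268,232,34,32,18,"pics/u2.png")
E
```

```text
(no output)
```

View pics/u1.png

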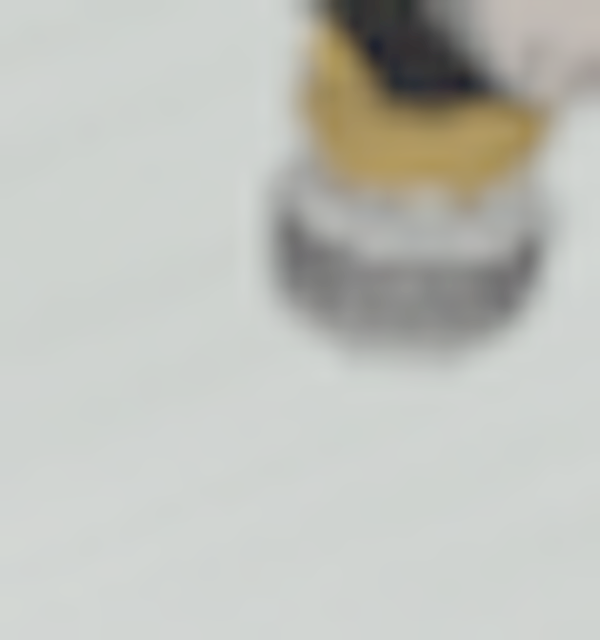

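View pics/u2.png

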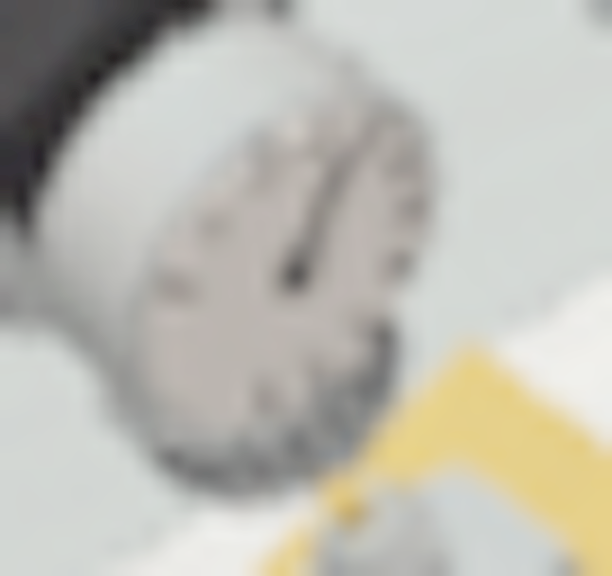

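Emit:
{"op": "send_rows", "data": {
  "targets": [
    {"delta_pos":[-0.0002,0.0005,0.005],"angular":[-0.004,-0.004,0.0],"grip":0.02},
    {"delta_pos":[0,0,0.0055],"angular":[0,0,0],"grip":0.02},
    {"delta_pos":[0,0,0.0055],"angular":[0,0,0],"grip":0.02}
  ]
}}

```text
clock: 14.8
eef_pos: [0.5787, -0.1074, 0.0909]
orientation: [-2.145, 1.828, 0.446]
ft_force: [-4.4, -5.7, 22.2]
grip_width: 0.346
```

```bash
python3 st.py; python3 -c "
from h import *
for i in range(10): im=imaging.capture('scene')
cv2.imwrite('pics/scene12.png',im[:,:,::-1])
cv2.imwrite('pics/top12.png',imaging.capture('top')[:,:,::-1])"; python3 st.py
```

```text
mouth in seat mm [ 2.61 -0.58  4.81] tilt [-0.007   0.0114] t 14.8 grip 0.346
F in seat [-5.11  4.82 22.27] raw [-4.39 -5.68 22.22] mom [0.62 1.72 0.73]
dist 0.0053 turn deg 1.7 rows 1
  pos [-0.0002, 0.0023, 0.0048] ang [-0.007, -0.011, 0.027]
mouth in seat mm [ 2.62 -0.61  4.83] tilt [-0.0072  0.0114] t 15.35 grip 0.344
F in seat [-5.64  5.23 21.08] raw [-5.03 -4.89 21.31] mom [0.58 1.65 0.7 ]
dist 0.0053 turn deg 1.7 rows 1
  pos [-0.0002, 0.0023, 0.0048] ang [-0.007, -0.011, 0.027]
```

View pics/scene12.png

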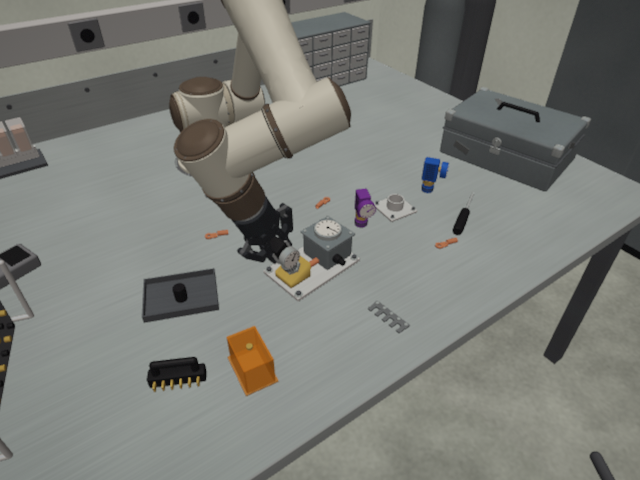

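Emit:
{"op": "send_rows", "data": {
  "targets": [
    {"delta_pos":[-0.002,0.003,0.005],"angular":[-0.01,-0.015,0.03],"grip":0.02},
    {"delta_pos":[-0.001,0.003,0.005],"angular":[0,0,-0.03],"grip":0.02},
    {"delta_pos":[-0.001,0.002,0.005],"angular":[0,0,0.03],"grip":0.02}
  ]
}}

```text
clock: 15.72
eef_pos: [0.5779, -0.1073, 0.0912]
orientation: [-2.125, 1.849, 0.436]
ft_force: [-0.4, -5.7, 16.7]
grip_width: 0.343
```

```bash
python3 st.py
```

```text
mouth in seat mm [ 2.36 -0.42  4.95] tilt [-0.018   0.0143] t 15.725 grip 0.343
F in seat [-1.17  1.98 17.5 ] raw [-0.41 -5.7  16.69] mom [-0.29  0.74  0.34]
dist 0.0052 turn deg 1.4 rows 1
  pos [0.0002, 0.0016, 0.0049] ang [-0.018, -0.014, 0.009]
```

```bash
python3 -c "
from h import *
for i in range(8): im=imaging.capture('scene')
cv2.imwrite('pics/scene13.png',im[:,:,::-1])
a=cv2.imread('pics/scene0.png').astype(int);d=abs(a-im[:,:,::-1]).max(2)
for n,(x,y) in dict(lug1=(215,235),lug2=(446,243),lug3=(322,202),cover=(250,361),bridge=(388,316),handle=(175,373),driver=(460,221)).items(): print(n,d[y-20:y+20,x-25:x+25].mean().round(2))
"; python3 st.py
```

```text
lug1 10.76
lug2 4.9
lug3 5.04
cover 4.86
bridge 4.87
handle 3.37
driver 4.67
mouth in seat mm [ 2.35 -0.39  4.97] tilt [-0.0179  0.0142] t 16.125 grip 0.342
F in seat [-1.59  2.01 18.12] raw [-0.8  -6.   17.27] mom [-0.3   0.44  0.25]
dist 0.0052 turn deg 1.4 rows 1
  pos [0.0002, 0.0016, 0.0049] ang [-0.018, -0.014, 0.009]
```

```bash
python3 -c "
from h import *
print(manip.sign_off())"; python3 st.py
```

```text
the job is handed in; nothing more can be done
None
the job is handed in; nothing more can be done
```

I handed the job in at about 16 s. The dust cap is off and stands upright near the centre of the parts tray. The black test gauge was lifted from its holster and is pressed onto the nipple, still gripped at 80 N.

**Last checks:**
- **Push:** The axial force was steady at about 18 N, or about 20 N once the gauge's weight is allowed for. The tool did not advance under pushes of up to about 33 N, or when I wiggled it sideways and twisted it under load. Its height above the seat, about 52 mm, matches the height at which the gauge was gripped in the holster.
- **Alignment:** The tool's axis was within about 0.025 rad of the nipple's axis.
- **Bystanders:** The lugs, cover, bridge, handle and screwdriver were in the same places in the camera picture as at the start.

**Disagreement:** The scene camera alone suggested the mouth could be 2 to 5 mm above the seat. Its overlay of the nipple collar was off by about one pixel (roughly 2 mm) the same way. I trusted the hard stop instead, but I could not read the valve pin's travel directly. So "fully home" is inferred from the force and the height.

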